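# Tighten the valve block's hex plug with the break-over torque wrench

### The job

Take the torque wrench from its rest, set its socket fully home on the brass hex plug of the valve block, and tighten the plug clockwise until the wrench reaches its set torque and its handle breaks over; then stop at once, for bending the handle on to its end stop would overtighten the plug. Ease off, lift the wrench off and put it back on its rest, and leave the other things on the bench where they are.

Things in the scene. Friction and masses are not known exactly. Their poses are not given: they have to be found in the camera images.
- wrench_socket (a point): Centre of the socket's open mouth (underside of the torque wrench: steel head 42 mm wide, 45 mm tall, black handle, 186 mm long in all, about 0.28 kg). z up along the socket's axis, x from the head along the straight handle. Hexagonal recess 28.6 mm across flats, 14.5 mm deep, a corner on x and every 60 degrees. wrench has the same origin and axes.
- wrench_grip (a point): Middle of the wrench's black flat-sided grip (96 mm long, 18 mm wide, 22 mm tall), 110 mm from the socket's axis and 34.5 mm above the socket's mouth; its x axis runs along the handle to its end, z up. In the rest the grip is clear on both sides and beneath.
- wrench_handle (a joint): Bend of the handle (rad) about an upright hinge 28 mm from the socket's axis: 0 straight, grows as it breaks over clockwise (from above), end stop 0.45. It stays straight up to 0.9 N m about the hinge (11 N of sideways pull at the grip's middle, less if the hand twists it too), then gives way at constant torque. Stop once it has bent 0.06 to 0.2. It springs straight when let go.
- hex_plug (a joint): Turn of the plug in its thread (rad), growing as it is tightened clockwise seen from above. It is finger tight: it turns against slight friction (0.3 N m) for a further 0.25 to 0.6 rad, then its seal meets the block and it turns no further, the torque rising steeply. Only turning it the other way against the friction loosens it again.
- plug_top (a point): Centre of the top face of the brass hex plug, the only hexagon head on top of the block: 27 mm across flats, 11.5 mm tall, top edge chamfered, on a round flange 35 mm wide. This face is 14.5 mm above the block. z is the plug's axis; a corner of the hexagon lies on x and every 60 degrees. Fully home, the socket's mouth rests on the flange, 11.5 mm below this point.
- valve_block: Aluminium valve block (46 x 150 mm, its top 74 mm above the bench) clamped in a low steel toolmaker's vise, all fixed. Origin on the bench under the block's centre; y along the block. Three ports on top, 44 mm apart along y, at 0 and +-44 mm: the hex plug sits in one, flat round plugs 3 mm tall in the others.
- rest_stud (a point): Foot of the steel stud (22 mm wide, 11 mm tall, tapered) on the wrench's wooden rest, 8.5 mm above the bench: the socket drops over the stud and its mouth stands at this height. x points along the rest to its saddle 171 mm away: two cheeks 30 mm apart and 16 mm high, between which the round steel end of the handle (18 mm) lies.
- grease_tin: Round tin 59 mm wide, 36 mm tall, loose bystander; origin under its centre.
- tape_roll: Roll of black tape 62 mm wide, 19 mm tall, loose bystander; origin under its centre.
- marker: Marker pen 138 mm long, 18 mm thick, lying loose, bystander; origin under its centre, y along it.
- wrench: The wrench's head with its socket; see wrench_socket.

How it is judged (in metres and radians):
On the way, in this order (a step that is already met when the one before it is completed fails the run):
1. the socket is fully home on the hex plug (horizontal distance between wrench_socket and plug_top below 0.004 m and z of wrench_socket in the frame of plug_top below -0.008 m and angle between wrench_socket's own z axis and vertical below 0.12 rad), for 0.1 s.
2. the plug is tightened until the wrench's handle breaks over (value of joint wrench_handle above 0.04 rad and value of joint hex_plug above 0.99 rad and horizontal distance between wrench_socket and plug_top below 0.006 m), for 0.05 s.
At the end, for the whole second after the job is handed in: the plug is still tight (not turned back by more than 0.03 rad from the point where its seal met the block), the wrench's handle is straight, and the wrench lies still and level on its rest: socket over the stud (within 8 mm sideways and 5 mm in height), handle in the saddle (value of joint hex_plug above 0.97 rad and value of joint wrench_handle below 0.03 rad and horizontal distance between wrench_socket and rest_stud below 0.008 m and z of wrench_socket in the frame of rest_stud below 0.005 m and angle between wrench_socket's own z axis and vertical below 0.08 rad and x of wrench_grip in the frame of rest_stud above 0.09 m and linear speed of wrench below 0.02 m/s); the robot touches nothing.
It fails at once if the handle bent on after it broke over, by more than 0.38 rad, towards its end stop (value of joint wrench_handle above 0.38 rad).
It fails at once if the valve block or its vise struck or pressed with more than 25 N (contact force between any of wrench, the arm, the fingers and valve_block above 25 N).
It fails at once if the tin, the tape or the marker shifted by more than 20 mm (distance of any of grease_tin, tape_roll, marker from where it was at the start of the episode above 0.02 m).
It also fails if it takes over 61 s, if anything falls off the work surface, if the arm or the gripper's body presses on something with over 40 N, if the wrist force passes 120 N, or if a joint passes its speed limit or range.

### The arm

A 6-joint arm with a two-finger parallel gripper is mounted at the origin on a cart in front of the work surface, level with it; the furniture and walls round the work are solid. World frame = base frame: x ahead of the robot, y to its left, z up, the work surface at z = 0. Lengths are in mm, angles in rad, forces in N, time in s.
With the tool pointing down it reaches from about 350 to 875 mm from the base axis. Payload 4.2 kg.
Tool frame: the origin (TCP) lies midway between the tips of the shut fingers; the grasp point (between the pads) lies 19 mm behind it (arm.tcp_to_grasp is the distance from the TCP to the grasp point, in mm); z points along the fingers, y is the line along which they close (so a half turn about z gives the same grasp; the last joint's range is limited). The gripper opens to 85 mm and grips with 20 to 120 N. Pads are 22 mm wide; open, the fingers measure 114 mm over their backs; the gripper's body (76 mm by 85 mm) begins 54 mm behind the grasp point. The pads swing forward as they close: fully open they stand 13 mm farther back than shut.
Start: joints at [-0.917, 0.385, 0.008, 0, -1.194, -0.259], TCP at [240.403, -576.893, 192.612] pointing down, gripper open.
Joint ranges: [-3.14, 3.14], [-1.21, 2.06], [-1.07, 1.41], [-3.16, 2.05], [-2.99, -0.16], [-3.1, 3.1]. Speed limits (rad/s): [2.79, 2.79, 3.14, 3.14, 3.14, 3.14].

### API

Orientations are given as a unit quaternion [x, y, z, w].
In Python, from bench import arm gives the robot as it stands.
- The arm moves only by the tool arm_command, never from a script. Its argument "rows" is a list of rows, each a list of 2 entries, a list of its own where there are three numbers: the shift along the tool's x, y, z as a fraction of full scale, then the turn, a rotation vector about the tool's x, y, z as a fraction of full scale. In form: [[[x, y, z], [wx, wy, wz]], ...]. A call has 1 to 5 rows; each row is the pose to reach, as a shift and turn from the pose commanded when the call began, along the tool's axes at that moment, turning the shorter way round; what a row does not reach only later rows make up. Full scale, the value 1, is 0.25 m for a shift and 180 degrees for a turn. A row lasts 1/10 s, in which the tool goes at most 50 mm and 8.59 degrees, less where a joint would pass 70% of its speed; a pose out of reach is approached as far as the arm can. A call with a number of a shift or a turn outside -1 to 1 is refused whole. A call with a gripper value outside its range is refused whole. "grip" is the opening, from 0 (shut) to 1 (fully open), set as the call begins (left out, the last holds). The fingers move at their own pace and stop on an object; the grip force is fixed at half the most. Time passes only in rows, so rows that repeat a pose let the fingers close. It gives the time, the measured TCP pose, the force, the opening and the grip force at its end, in the units of the state.
- arm.read_state(): the state, without advancing time (a new reading comes with each control period).
- arm.get_image(name): name is "side" or "top" or "wrist"; returns (picture, depth): 480x640x3 uint8, blue, green, red; 480x640 float32, mm along the optical axis (not along the pixel's ray), 0 where there is no reading.
- arm.camera_info(name): a dict with "fx", "fy", "cx", "cy" (pixels), "extrinsics" (4x4, takes a point from camera to world coordinates). Camera axes: x right, y down, z forward; pixel columns grow to the right and rows downward; lengths in mm; the calibration is good to about 2 mm. A picture is of the moment at which its call begins: read the wrist's pose just before it. camera_info takes no time and is no camera call; for the wrist camera it gives the pose at the moment of the call.
- arm.job_done(): hands the job in; it is judged then, once.
Trained networks look in the newest picture that a camera, given by its name, has taken for a name from the list of things; names that differ only in an ending like _2 or _b are one class to them, and where a whole thing is asked for, a point or a joint stands for the part that bears it (a point fixed in the world has none). Each returns a list of dicts, best first, with "score" (0 to 1); they miss things now and then, are a little off and sometimes report something else, mostly with a low value. They report only what shows in the picture. A call takes as long as a camera call.
- arm.spot_in(camera, query): "position" ([column, row] in pixels, amid what is visible of it).
The state is a dict: "clock": time; "joints": joint angles; "joint_vel": joint speeds; "joint_efforts": joint torques, N m; "position": TCP position; "ee_rot": TCP orientation; "contact_force": force on the tool from outside, world axes, zero at the start; "wrist_torque": the same for the moment, N m; "gripper_width": finger opening in mm; "grasp_force": force on a finger pad.
Only numpy, scipy, OpenCV 4.12 (cv2) and the standard library are available. Lean on these libraries where they do the work, as an engineer would, in place of code of your own. Each camera call takes 0.05 s, during which the arm holds its last target. There are 200 camera calls.

## Working session

There is one attempt and no reset: what is moved stays moved. The work goes in short steps, Python scripts to look and compute and a tool call to move; the robot and the scene stay as the last step left them, time stands still between calls to the robot, and variables do not carry over. Pictures are saved under pics/ and viewed, at most 10 in all, crops included, and the job is handed in when it is done.

Besides the shell and the picture viewer there is one more tool, called after ">>>" by a JSON object that holds its "api" and its "payload". arm_command: Moves the arm, as the interface text tells. Shift numbers are shares of 0.25 m and turn numbers shares of 180 degrees, none past 1 either way. Its arguments: {"type":"object","properties":{"rows":{"type":"array","items":{"type":"array"}},"grip":{"type":"number"}},"required":["rows"]}

```bash
ls; mkdir -p pics; cat > h.py <<'E'
from bench import arm
import numpy as np, cv2
from scipy.spatial.transform import Rotation as R
def snap(n,save=None):
    ci=arm.camera_info(n); im,d=arm.get_image(n)
    if save: cv2.imwrite('pics/'+save,im)
    return im,d,ci
def w(ci,d,u,v,z=None):
    r=np.array([(u-ci['cx'])/ci['fx'],(v-ci['cy'])/ci['fy'],1.]);E=np.array(ci['extrinsics'])
    if z is None: return (E@np.r_[r*d[int(round(v)),int(round(u))],1])[:3]
    dr=E[:3,:3]@r; return E[:3,3]+dr*(z-E[2,3])/dr[2]
def cloud(ci,d):
    v,u=np.mgrid[:480,:640];E=np.array(ci['extrinsics'])
    P=np.stack([(u-ci['cx'])/ci['fx']*d,(v-ci['cy'])/ci['fy']*d,d],-1)
    return P@E[:3,:3].T+E[:3,3]
E
python3 - <<'E'
from h import *
np.set_printoptions(precision=1,suppress=True)
s=arm.read_state();print(s)
for n in ['top','side']:
    im,d,ci=snap(n,n+'.png')
    print(n,np.array(ci['extrinsics']),ci['fx'])
    for q in ['wrench_socket','wrench_grip','plug_top','valve_block','rest_stud','grease_tin','tape_roll','marker','wrench']:
        for r in arm.spot_in(n,q)[:2]:
            u,v=r['position'];print(q,round(r['score'],2),round(u),round(v),w(ci,d,u,v))
E
```

```text
pics
{'clock': 0.0, 'joints': array([-0.9,  0.4,  0. , -0. , -1.2, -0.3]), 'joint_vel': array([ 0., -0.,  0., -0.,  0., -0.]), 'joint_efforts': array([ -0. , -39.2,  18.8,   4.2,  -0. ,   0. ]), 'position': array([ 240.1, -576.3,  191.5]), 'ee_rot': array([-0.2,  1. ,  0. , -0. ]), 'contact_force': array([-0.3,  1.1,  0.2]), 'wrist_torque': array([-0.,  0.,  0.]), 'grasp_force': 0.0, 'gripper_width': 85.6004898850741}
top [[   0.    -1.     0.1  462.8]
 [  -1.    -0.    -0.  -149. ]
 [   0.    -0.1   -1.  1318.6]
 [   0.     0.     0.     1. ]] 624.0205942573642
wrench_socket 0.96 378 306 [ 404.5 -298.5   51.9]
wrench_grip 0.93 401 311 [ 395.9 -346.8   53.1]
plug_top 0.79 306 220 [ 573.6 -151.9   86.1]
valve_block 0.8 304 229 [ 557.8 -146.8   73. ]
rest_stud 0.91 385 304 [ 410.3 -313.9   54.4]
grease_tin 0.58 200 176 [667.5  70.4  31.8]
grease_tin 0.42 380 307 [ 403.9 -302.8   49.8]
tape_roll 0.61 346 191 [ 642.6 -234.9   14.8]
marker 0.66 420 237 [ 549.2 -391.4    8.9]
marker 0.46 405 311 [ 396.2 -353.9   52.7]
wrench 0.66 305 228 [ 558.3 -148.4   71.7]
side [[ -0.9  -0.2   0.3 154.6]
 [ -0.4   0.5  -0.8 813.2]
 [  0.   -0.9  -0.5 694.4]
 [  0.    0.    0.    1. ]] 582.2420841023732
wrench_socket 0.56 385 234 [ 401.2 -262.2   50.1]
wrench_grip 0.71 398 221 [ 391.9 -332.2   50.5]
plug_top 0.75 292 231 [ 569.4 -138.6   86. ]
valve_block 0.78 298 252 [ 543.9 -110.5   58.6]
rest_stud 0.97 397 245 [ 380.7 -297.7    8.4]
marker 0.73 342 213 [ 538.8 -377.5   16.3]
wrench 0.96 380 239 [ 406.2 -236.    51.8]
```

```bash
python3 - <<'E'
import cv2,numpy as np
a=cv2.imread('pics/top.png')[130:350,180:480];b=cv2.imread('pics/side.png')[150:330,230:470]
cv2.imwrite('pics/c1.png',cv2.resize(a,(800,587),interpolation=cv2.INTER_CUBIC))
cv2.imwrite('pics/c2.png',cv2.resize(b,(800,600),interpolation=cv2.INTER_CUBIC))
E
```

```text
(no output)
```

View pics/c1.png

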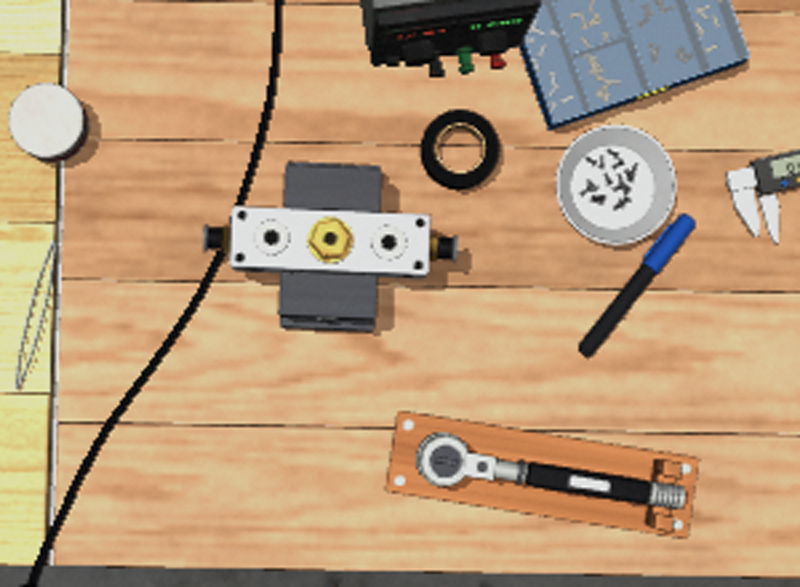

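View pics/c2.png

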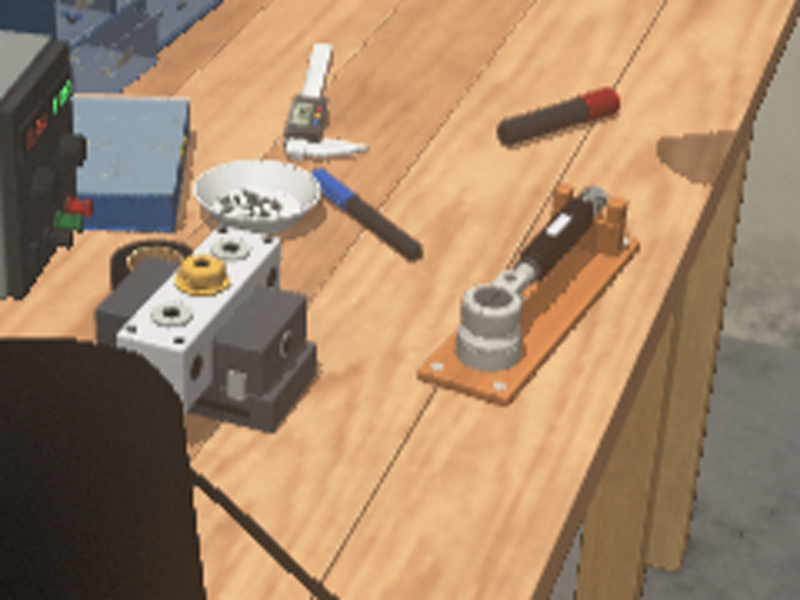

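The top crop (2.67× scale, offset 180,130) shows the wrench on its rest: head at about (445,460), handle running right to (670,495). The brass plug is the middle port at (330,240). The networks' socket point (378,306) lies on the neck rather than on the head. The side crop confirms the wrench is seated and the handle side is clear.

```bash
cat >> h.py <<'E'
def head_grip(P,im,zlo=44,zhi=62,box=(340,470,-480,-200)):
    m=(P[...,0]>box[0])&(P[...,0]<box[1])&(P[...,1]>box[2])&(P[...,1]<box[3])&(P[...,2]>zlo)&(P[...,2]<zhi)
    return m
E
python3 - <<'E'
from h import *
np.set_printoptions(precision=1,suppress=True)
print(arm.camera_info('wrist'),R.from_quat(arm.read_state()['ee_rot']).as_matrix())
im,d,ci=snap('top')
P=cloud(ci,d)
m=head_grip(P,im); q=P[m]; g=im[m].max(1)
print(len(q))
k=g<60; b=q[k]; c=b[:,:2].mean(0); U,S,V=np.linalg.svd(b[:,:2]-c); print('dark',c,V[0],np.ptp(((b[:,:2]-c)@V[0])),np.median(b[:,2]),k.sum())
a=V[0]; t=(q[:,:2]-c)@a; print('all t',t.min(),t.max(),)
for n in np.arange(-140,80,10):
    s=(t>n)&(t<=n+10)
    if s.sum(): print(n,s.sum(),np.round((q[s,:2]-c)@[-a[1],a[0]],1).min().round(1),((q[s,:2]-c)@[-a[1],a[0]]).max().round(1),np.median(q[s,2]).round(1))
# plug
m=(abs(P[...,0]-570)<30)&(abs(P[...,1]+150)<30)&(P[...,2]>81)&(P[...,2]<100)
print('plug',P[m].mean(0),P[m].min(0),P[m].max(0),m.sum())
E
```

```text
{'fx': 342.3385621060261, 'fy': 342.3385621060261, 'cx': 321.32807245001516, 'cy': 240.23412720822054, 'extrinsics': array([[  -0.4,    0.9,    0.3,  174.7],
       [   0.9,    0.4,    0.1, -604.2],
       [   0. ,    0.3,   -1. ,  374.8],
       [   0. ,    0. ,    0. ,    1. ]])} [[-0.9 -0.4  0. ]
 [-0.4  0.9 -0. ]
 [-0.  -0.  -1. ]]
1050
dark [ 396.7 -343.4] [-0.1 -1. ] 162.42595045335585 52.866580071244016 339
all t -127.03701079442985 74.77509316271465
-130 41 -13.3 15.0 51.0
-120 84 -18.3 18.5 51.8
-110 91 -17.8 18.9 52.5
-100 66 -16.3 14.5 52.8
-90 46 -8.9 9.1 53.1
-80 41 -8.9 8.4 52.5
-70 30 -5.4 5.8 48.5
-60 36 -9.0 9.3 49.2
-50 39 -8.5 8.9 51.5
-40 45 -9.0 8.7 52.5
-30 45 -8.7 8.9 52.8
-20 43 -9.1 9.1 52.8
-10 43 -8.5 9.0 53.9
0 48 -9.0 8.9 53.3
10 41 -8.6 8.2 53.0
20 47 -9.2 9.1 53.6
30 44 -8.9 9.0 53.1
40 41 -8.5 8.6 53.2
50 63 -24.6 24.8 48.9
60 94 -25.9 26.0 49.4
70 22 -8.2 8.3 50.2
plug [ 575.7 -146.1   87.4] [ 561.8 -160.7   81.2] [ 590.2 -131.1   95. ] 162
```

```bash
cat >> h.py <<'E'
import json
np.set_printoptions(precision=2,suppress=True)
def rd():
    s=arm.read_state();M=R.from_quat(s['ee_rot']).as_matrix()
    print('t',round(s['clock'],2),'pos',s['position'],'yaw',np.degrees(np.arctan2(M[1,0],M[0,0])).round(2),'tilt',(M[:,2]*100).round(2),'F',s['contact_force'],'T',s['wrist_torque'],'w',round(s['gripper_width'],1),'j',s['joints'],'gf',round(s['grasp_force'],1));return s
def go(p,yaw,cur=None):
    # tool down; yaw = world angle of tool x (deg). prints fractions, stores the target as commanded pose
    p0,y0=cur if cur else json.load(open('cmd.json'))
    a=np.radians(y0);X=np.array([np.cos(a),np.sin(a),0]);Z=np.array([0,0,-1.]);Y=np.cross(Z,X)
    D=np.subtract(p,p0);s=np.round([D@X/250,D@Y/250,D@Z/250],4);wz=round(-((yaw-y0+180)%360-180)/180,4)
    pn=np.array(p0)+250*(s[0]*X+s[1]*Y+s[2]*Z);yn=y0-wz*180
    json.dump([list(pn),yn],open('cmd.json','w'));print('ROW',s.tolist(),[0,0,wz],'-> cmd',pn,round(yn,2),'rows>=',max(np.linalg.norm(D)/50,abs(wz)*180/8.59))
E
python3 - <<'E'
from h import *
s=rd();M=R.from_quat(s['ee_rot']).as_matrix()
go([396.5,-345,140],-97.5,([240.403,-576.893,192.612],float(np.degrees(np.arctan2(M[1,0],M[0,0])))))
E
```

```text
t 1.05 pos [ 240.41 -576.89  192.62] yaw -157.38 tilt [   0.   -0. -100.] F [-0.06 -0.15  0.55] T [ 0.01 -0.03 -0.  ] w 85.5 j [-0.92  0.38  0.01 -0.   -1.19 -0.26] gf 0.0
ROW [-0.9331, 0.6161, 0.2104] [0, 0, -0.3327] -> cmd [ 396.5  -345.    140.01] -97.49 rows>= 6.971594877764843
```

>>> {"api": "arm_command", "payload": {"rows": [[[-0.46,0.3,0.1],[0,0,-0.165]],[[-0.46,0.3,0.1],[0,0,-0.165]],[[-0.46,0.3,0.1],[0,0,-0.165]],[[-0.46,0.3,0.1],[0,0,-0.165]],[[-0.46,0.3,0.1],[0,0,-0.165]]], "grip": 1}}

```text
clock: 1.55
position: [318.5, -462.6, 167.8]
ee_rot: [-0.442, 0.897, -0.0, -0.0]
contact_force: [-0.0, -0.8, -0.2]
gripper_width: 85.4
grasp_force: 0.0
```

```bash
python3 - <<'E'
from h import *
cur=([240.403,-576.893,192.612],-157.38)
a=np.radians(-157.38);X=np.array([np.cos(a),np.sin(a),0]);Z=np.array([0,0,-1.]);Y=np.cross(Z,X)
p=np.array(cur[0])+250*(-.46*X+.3*Y+.1*Z);print(p,-157.38+.165*180);rd()
go([396.5,-345,140],-97.5,(list(p),-157.38+.165*180))
E
```

```text
[ 317.71 -463.43  167.61] -127.67999999999999
t 1.55 pos [ 318.47 -462.62  167.82] yaw -127.56 tilt [   0.01   -0.03 -100.  ] F [-0.   -0.84 -0.16] T [-0.04  0.05 -0.02] w 85.4 j [-0.68  0.3  -0.19  0.   -1.09  0.02] gf 0.0
ROW [-0.5676, 0.0401, 0.1104] [0, 0, -0.1677] -> cmd [ 396.51 -345.    140.01] -97.49 rows>= 3.5140861466821884
```

>>> {"api": "arm_command", "payload": {"rows": [[[-0.5676,0.0401,0.1104],[0,0,-0.1677]],[[-0.5676,0.0401,0.1104],[0,0,-0.1677]],[[-0.5676,0.0401,0.1104],[0,0,-0.1677]],[[-0.5676,0.0401,0.1104],[0,0,-0.1677]],[[-0.5676,0.0401,0.1104],[0,0,-0.1677]]]}}

```text
clock: 2.05
position: [397.1, -344.8, 140.1]
ee_rot: [-0.659, 0.752, -0.0, -0.0]
contact_force: [0.9, -0.4, 0.3]
gripper_width: 84.8
grasp_force: 0.0
```

```bash
python3 - <<'E'
from h import *
rd()
im,d,ci=snap('wrist','w1.png'); rd()
P=cloud(ci,d);m=head_grip(P,im); q=P[m]; g=im[m].max(1)
for n in ['wrench_socket','wrench_grip','rest_stud']:
    for r in arm.spot_in('wrist',n)[:2]:
        u,v=r['position'];print(n,round(r['score'],2),round(u),round(v),w(ci,d,u,v))
k=(g<70)&(q[:,2]<58)
b=q[k];c=b[:,:2].mean(0);a=np.array([np.cos(np.radians(-97.5)),np.sin(np.radians(-97.5))]);n=np.array([-a[1],a[0]])
c=np.array([396.7,-343.4])
t=(q[:,:2]-c)@a;e=(q[:,:2]-c)@n
for x in np.arange(-140,90,8):
    s=(t>x)&(t<=x+8)
    if s.sum()>5: print(x,s.sum(),e[s].min().round(1),e[s].max().round(1),np.median(q[s,2]).round(1),np.median(g[s]))
E
```

```text
t 2.05 pos [ 397.1  -344.78  140.08] yaw -97.51 tilt [   0.     -0.03 -100.  ] F [ 0.89 -0.42  0.28] T [-0.04  0.01  0.03] w 84.8 j [-0.41  0.26 -0.31  0.   -1.    0.27] gf 0.0
t 2.1 pos [ 396.76 -345.41  140.25] yaw -97.65 tilt [   0.04   -0.04 -100.  ] F [ 0.6  -0.46  0.14] T [-0.04  0.04  0.01] w 85.5 j [-0.41  0.26 -0.31  0.   -1.    0.27] gf 0.0
wrench_socket 0.84 320 266 [ 402.08 -315.69   53.91]
wrench_socket 0.71 136 441 [ 589.86 -176.76   74.63]
wrench_grip 0.9 323 219 [ 394.37 -354.76   54.63]
rest_stud 0.86 328 219 [ 390.41 -354.89   54.97]
-132 15 -3.3 7.7 52.5 211.0
-124 204 -14.3 18.6 53.1 211.0
-116 296 -17.2 21.3 53.9 123.0
-108 343 -16.3 20.4 53.9 85.0
-100 335 -15.1 19.3 52.9 143.0
-92 168 -8.6 12.1 53.7 164.0
-84 168 -6.8 10.0 53.8 154.0
-76 200 -6.7 9.9 53.1 158.0
-68 130 -5.1 8.3 49.9 149.0
-60 114 -5.0 8.2 49.9 148.0
-52 157 -7.6 10.8 51.5 80.0
-44 175 -7.4 10.6 54.4 32.0
-36 196 -7.3 10.5 54.5 31.0
-28 200 -7.3 10.4 54.4 32.0
-20 202 -7.2 10.3 54.5 32.0
-12 203 -8.0 10.3 54.7 94.0
-4 217 -8.0 10.2 54.6 94.0
4 216 -7.9 10.1 54.6 93.5
12 218 -7.8 10.0 54.5 46.5
20 233 -7.7 9.9 54.4 36.0
28 239 -7.7 9.9 54.6 37.0
36 231 -7.6 9.8 54.4 38.0
44 229 -7.7 9.7 53.3 37.0
52 403 -24.6 26.7 50.5 144.0
60 535 -25.3 26.6 50.7 158.0
68 332 -25.1 26.5 50.8 150.0
```

View pics/w1.png

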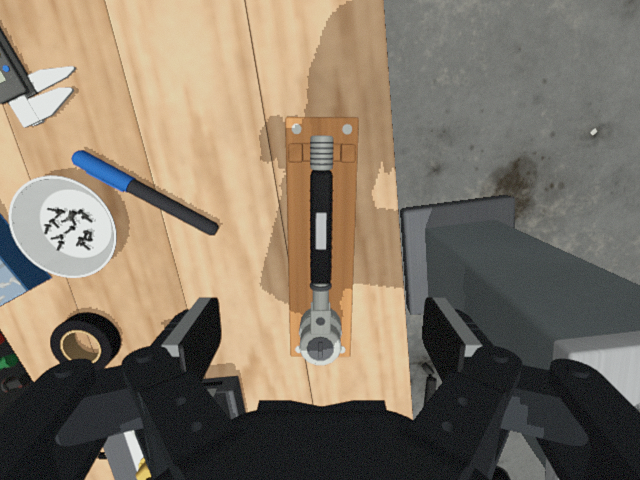

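Wrist view: wrench stands upright in the picture, head at (321,345), black grip (321,170)–(320,288), the grip is clear on both sides. Descending to grasp.

```bash
python3 - <<'E'
from h import *
go([397.5,-343.5,24],-98)
E
```

```text
ROW [-0.0065, -0.0031, 0.464] [0, 0, 0.0028] -> cmd [ 397.49 -343.49   24.01] -98.0 rows>= 2.3205175758781778
```

>>> {"api": "arm_command", "payload": {"rows": [[[-0.0065,-0.0031,0.15],[0,0,0.0028]],[[-0.0065,-0.0031,0.3],[0,0,0.0028]],[[-0.0065,-0.0031,0.4],[0,0,0.0028]],[[-0.0065,-0.0031,0.464],[0,0,0.0028]],[[-0.0065,-0.0031,0.464],[0,0,0.0028]]]}}

```text
clock: 2.75
position: [395.2, -343.5, 21.8]
ee_rot: [-0.655, 0.756, 0.002, -0.001]
contact_force: [-0.9, -0.3, 0.9]
gripper_width: 85.8
grasp_force: 0.0
```

>>> {"api": "arm_command", "payload": {"rows": [[[0,0,0],[0,0,0]],[[0,0,0],[0,0,0]],[[0,0,0],[0,0,0]],[[0,0,0],[0,0,0]],[[0,0,0],[0,0,0]]], "grip": 0}}

```text
clock: 3.25
position: [397.8, -343.6, 24.6]
ee_rot: [-0.656, 0.755, -0.001, 0.0]
contact_force: [0.4, -0.2, 0.7]
gripper_width: 12.4
grasp_force: 0.0
```

>>> {"api": "arm_command", "payload": {"rows": [[[0,0,0],[0,0,0]],[[0,0,0],[0,0,0]],[[0,0,0],[0,0,0]],[[0,0,0],[0,0,0]],[[0,0,0],[0,0,0]]], "grip": 0}}

```text
clock: 3.75
position: [397.5, -343.5, 24.0]
ee_rot: [-0.656, 0.755, 0.0, -0.0]
contact_force: [-0.2, -0.2, 0.8]
gripper_width: -0.2
grasp_force: 0.0
```

```bash
python3 - <<'E'
from h import *
rd();go([397.5,-343.5,164],-98)
E
```

```text
t 3.75 pos [ 397.49 -343.45   23.95] yaw -97.99 tilt [  -0.01    0.01 -100.  ] F [-0.19 -0.23  0.77] T [-0.03  0.    0.03] w -0.2 j [-0.4   0.41 -0.45 -0.   -0.71  0.26] gf 0.0
ROW [0.0, -0.0, -0.56] [0, 0, 0.0] -> cmd [ 397.49 -343.49  164.01] -98.0 rows>= 2.7997600127987816
```

```bash
python3 - <<'E'
from h import *
json.dump([[397.49,-343.49,24.01],-98.0],open('cmd.json','w'))
im,d,ci=snap('wrist');im2,_,c2=snap('side');im3,_,_=snap('top')
a=cv2.resize(im,(400,300));b=cv2.resize(im2[180:280,310:443],(400,300),interpolation=cv2.INTER_CUBIC);c=cv2.resize(im3[260:360,320:453],(400,300),interpolation=cv2.INTER_CUBIC)
cv2.imwrite('pics/m1.png',np.vstack([np.hstack([a,b]),np.hstack([c,c*0])]))
E
```

```text
(no output)
```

View pics/m1.png

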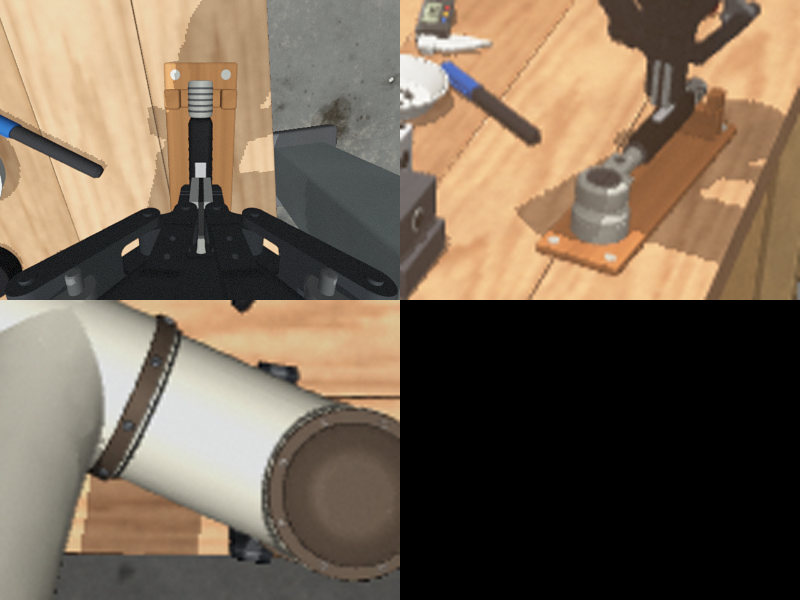

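The fingers have shut above the handle, with the tips at about (200,215)/(660,110) in the montage, just over the grip top. So the reported TCP height and the real tip height disagree. I'll measure that.

```bash
python3 - <<'E'
from h import *
im,d,ci=snap('side');P=cloud(ci,d)
# column of points near the TCP xy
m=(abs(P[...,0]-397)<45)&(abs(P[...,1]+343)<45)&(P[...,2]>20)
v,u=np.nonzero(m)
o=np.argsort(v)
for r in range(v.min(),v.max()+1,3):
    s=v==r
    if s.any():
        i=np.nonzero(s)[0]; print(r,[(int(u[j]),P[r,u[j]].round(0).tolist(),int(im[r,u[j]].max())) for j in i[::max(1,len(i)//5)]])
im,d,ci=snap('wrist');P=cloud(ci,d);print('wristcam',ci['extrinsics'][:3,3])
for (u,v) in [(320,300),(316,330),(321,290),(320,270),(320,250),(325,350),(312,310),(328,310)]: print(u,v,P[v,u],im[v,u])
E
```

```text
58 [(433, [360.0, -353.0, 412.0], 105), (434, [358.0, -355.0, 412.0], 71)]
61 [(430, [361.0, -330.0, 411.0], 107), (431, [359.0, -331.0, 411.0], 112), (432, [357.0, -333.0, 411.0], 103), (433, [356.0, -338.0, 410.0], 92), (434, [355.0, -343.0, 409.0], 109)]
64 [(427, [363.0, -316.0, 409.0], 223), (428, [362.0, -320.0, 408.0], 159), (429, [360.0, -321.0, 408.0], 180), (430, [359.0, -322.0, 408.0], 178), (431, [358.0, -327.0, 407.0], 153), (432, [356.0, -332.0, 406.0], 143), (433, [356.0, -337.0, 405.0], 138), (434, [354.0, -341.0, 404.0], 103)]
67 [(423, [370.0, -314.0, 403.0], 119), (425, [366.0, -312.0, 404.0], 145), (427, [363.0, -317.0, 403.0], 148), (429, [360.0, -322.0, 402.0], 140), (431, [357.0, -328.0, 401.0], 137), (433, [355.0, -339.0, 398.0], 127)]
70 [(420, [374.0, -308.0, 398.0], 152), (422, [370.0, -309.0, 398.0], 159), (424, [368.0, -315.0, 397.0], 153), (426, [363.0, -311.0, 398.0], 150), (428, [362.0, -324.0, 396.0], 144), (430, [358.0, -326.0, 396.0], 138), (432, [356.0, -335.0, 394.0], 129)]
73 [(417, [379.0, -307.0, 392.0], 155), (420, [373.0, -307.0, 393.0], 162)
[... 10950 characters left out ...]
41.0], 66), (398, [389.0, -332.0, 37.0], 68)]
229 [(392, [396.0, -300.0, 45.0], 69), (393, [393.0, -299.0, 46.0], 68), (394, [394.0, -312.0, 39.0], 69), (395, [392.0, -315.0, 38.0], 69), (396, [391.0, -322.0, 34.0], 76)]
232 [(392, [395.0, -299.0, 38.0], 71), (393, [394.0, -305.0, 35.0], 69)]
wristcam [ 387.75 -414.06  206.16]
320 300 [ 396.71 -354.36   83.61] [32 35 32]
316 330 [ 398.45 -351.56  100.73] [174 176 171]
321 290 [ 396.36 -354.14   73.91] [17 22 23]
320 270 [ 396.62 -355.77   54.89] [201 199 199]
320 250 [ 395.17 -365.96   56.01] [42 39 40]
325 350 [ 396.44 -343.24  100.79] [48 49 49]
312 310 [ 399.68 -354.43   91.21] [105 106 100]
328 310 [ 393.75 -353.9    91.78] [106 106 103]
```

The shut tips show at z≈61 in the side depth (and clear of the handle top at 54) while the TCP reads 24: the real fingertips end about 37 mm short of the reported TCP. I'll print `tcp_to_grasp`, then open and go lower accordingly.

```bash
python3 - <<'E'
from h import *
print(arm.tcp_to_grasp,[a for a in dir(arm) if a[0]!='_'])
E
```

```text
18.700000000000003 ['IKError', 'camera_info', 'get_image', 'job_done', 'read_state', 'spot_in', 'tcp_to_grasp']
```

>>> {"api": "arm_command", "payload": {"rows": [[[0,0,-0.04],[0,0,0]],[[0,0,-0.04],[0,0,0]],[[0,0,-0.04],[0,0,0]],[[0,0,-0.04],[0,0,0]],[[0,0,-0.04],[0,0,0]]], "grip": 1}}

```text
clock: 4.5
position: [397.4, -343.4, 33.9]
ee_rot: [-0.656, 0.755, 0.0, -0.0]
contact_force: [-0.3, 0.2, -0.1]
gripper_width: 72.3
grasp_force: 0.0
```

>>> {"api": "arm_command", "payload": {"rows": [[[0,0,0],[0,0,0]],[[0,0,0],[0,0,0]],[[0,0,0],[0,0,0]]]}}

```text
clock: 4.8
position: [397.4, -343.5, 33.9]
ee_rot: [-0.656, 0.755, 0.0, -0.0]
contact_force: [-0.4, -0.1, -0.7]
gripper_width: 85.5
grasp_force: 0.0
```

```bash
python3 - <<'E'
from h import *
rd()
im,d,ci=snap('wrist'); im2,d2,c2=snap('side')
P=cloud(c2,d2)
s=arm.read_state()['position']
m=(abs(P[...,0]-s[0])<75)&(abs(P[...,1]-s[1])<30)&(P[...,2]>58)&(P[...,2]<180)
for lo in range(58,130,6):
    k=m&(P[...,2]>=lo)&(P[...,2]<lo+6); x=P[k][:,0] if k.any() else np.array([0]); print(lo,k.sum(),x.min().round(),x.max().round())
cv2.imwrite('pics/m2.png',np.hstack([cv2.resize(im,(400,300)),cv2.resize(im2[140:260,310:470],(400,300),interpolation=cv2.INTER_CUBIC)]))
E
```

```text
t 4.8 pos [ 397.44 -343.45   33.92] yaw -98.0 tilt [  -0.02    0.01 -100.  ] F [-0.41 -0.07 -0.66] T [ 0.04  0.03 -0.03] w 85.5 j [-0.4   0.39 -0.44 -0.   -0.74  0.26] gf 0.0
58 0 0 0
64 0 0 0
70 0 0 0
76 0 0 0
82 8 348.0 444.0
88 27 344.0 450.0
94 40 341.0 453.0
100 41 340.0 452.0
106 41 340.0 453.0
112 45 340.0 453.0
118 36 340.0 452.0
124 35 330.0 462.0
```

View pics/m2.png

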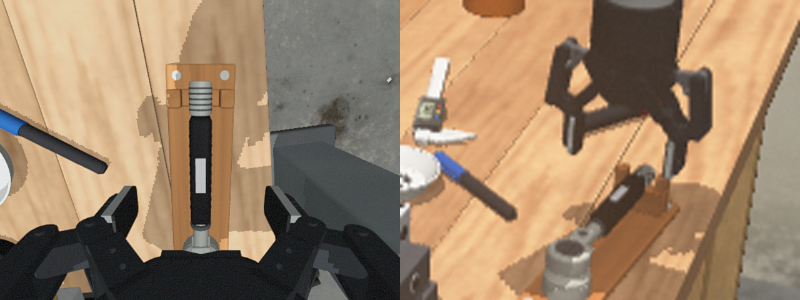

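Montage: the open fingers straddle the handle, tips near (570,150) and (672,165) in the right panel, still above it. Open tips measure z≈83 at TCP 34, which confirms the 36–37 mm offset. Going down to TCP z≈-12.

>>> {"api": "arm_command", "payload": {"rows": [[[0,0,0.06],[0,0,0]],[[0,0,0.12],[0,0,0]],[[0,0,0.16],[0,0,0]],[[0,0,0.184],[0,0,0]],[[0,0,0.184],[0,0,0]]]}}

```text
clock: 5.4
position: [397.0, -343.3, -12.7]
ee_rot: [-0.656, 0.755, 0.001, -0.0]
contact_force: [0.1, -0.0, -0.0]
gripper_width: 85.7
grasp_force: 0.0
```

>>> {"api": "arm_command", "payload": {"rows": [[[0,0,0],[0,0,0]],[[0,0,0],[0,0,0]],[[0,0,0],[0,0,0]],[[0,0,0],[0,0,0]],[[0,0,0],[0,0,0]]], "grip": 0}}

```text
clock: 5.9
position: [397.7, -343.6, -11.5]
ee_rot: [-0.656, 0.755, -0.0, 0.0]
contact_force: [0.7, 0.3, 0.7]
gripper_width: 17.2
grasp_force: 59.3
```

>>> {"api": "arm_command", "payload": {"rows": [[[0,0,0],[0,0,0]],[[0,0,0],[0,0,0]],[[0,0,0],[0,0,0]],[[0,0,0],[0,0,0]]]}}

```text
clock: 6.3
position: [397.7, -343.6, -11.6]
ee_rot: [-0.656, 0.755, -0.0, 0.0]
contact_force: [-0.7, 0.8, 5.0]
gripper_width: 17.1
grasp_force: 59.7
```

```bash
python3 - <<'E'
from h import *
rd()
json.dump([[397.49,-343.49,-11.99],-98.0],open('cmd.json','w'))
go([397.5,-343.5,128],-98)
E
```

```text
t 6.3 pos [ 397.72 -343.62  -11.55] yaw -97.99 tilt [   0.05   -0.03 -100.  ] F [-0.71  0.76  4.96] T [ 0.3   0.21 -0.01] w 17.1 j [-0.4   0.46 -0.48  0.   -0.63  0.26] gf 59.7
ROW [0.0, -0.0, -0.56] [0, 0, -0.0] -> cmd [ 397.49 -343.49  128.01] -98.0 rows>= 2.7998000142867348
```

>>> {"api": "arm_command", "payload": {"rows": [[[0,0,-0.04],[0,0,0]],[[0,0,-0.16],[0,0,0]],[[0,0,-0.32],[0,0,0]],[[0,0,-0.48],[0,0,0]],[[0,0,-0.56],[0,0,0]]]}}

```text
clock: 6.8
position: [398.6, -344.1, 131.4]
ee_rot: [-0.656, 0.755, -0.002, 0.001]
contact_force: [0.6, -1.1, -3.3]
gripper_width: 17.0
grasp_force: 59.2
```

```bash
python3 - <<'E'
from h import *
rd()
im,d,ci=snap('top'); P=cloud(ci,d)
# wrench in hand level? and plug
for lo,hi in [(83,92)]:
    m=(abs(P[...,0]-572)<40)&(abs(P[...,1]+150)<40)&(P[...,2]>lo)&(P[...,2]<hi); q=P[m]; print(m.sum(),q.mean(0) if m.any() else 0)
ok=json.load(open('cmd.json'))
go([492,-200,128],-98);print('then');go([588,-57,128],-98)
E
```

```text
t 6.8 pos [ 398.59 -344.13  131.42] yaw -97.98 tilt [   0.43   -0.23 -100.  ] F [ 0.6  -1.06 -3.34] T [-0.18 -0.1  -0.  ] w 17.0 j [-0.4   0.27 -0.33  0.   -0.97  0.26] gf 59.2
153 [ 575.71 -146.03   87.46]
ROW [-0.621, -0.2945, 0.0] [0, 0, -0.0] -> cmd [ 492.01 -200.    128.01] -98.0 rows>= 3.4363655393453127
then
ROW [-0.6199, -0.3006, 0.0] [0, 0, -0.0] -> cmd [587.99 -56.99 128.01] -98.0 rows>= 3.4446076385342463
```

>>> {"api": "arm_command", "payload": {"rows": [[[-0.15,-0.0711,0],[0,0,0]],[[-0.3,-0.1423,0],[0,0,0]],[[-0.48,-0.2276,0],[0,0,0]],[[-0.621,-0.2945,0],[0,0,0]],[[-0.621,-0.2945,0],[0,0,0]]]}}

```text
clock: 7.35
position: [493.6, -196.5, 126.6]
ee_rot: [-0.658, 0.753, 0.001, -0.0]
contact_force: [-0.6, -0.9, -3.6]
gripper_width: 17.0
grasp_force: 59.1
```

>>> {"api": "arm_command", "payload": {"rows": [[[-0.15,-0.0727,0],[0,0,0]],[[-0.3,-0.1455,0],[0,0,0]],[[-0.48,-0.2328,0],[0,0,0]],[[-0.6199,-0.3006,0],[0,0,0]],[[-0.6199,-0.3006,0],[0,0,0]]]}}

```text
clock: 7.85
position: [589.6, -53.7, 126.1]
ee_rot: [-0.658, 0.753, 0.001, -0.0]
contact_force: [-0.1, -1.2, -2.4]
gripper_width: 17.0
grasp_force: 59.1
```

```bash
python3 - <<'E'
from h import *
import time
arm.get_image('top');arm.get_image('top');rd()
im,d,ci=snap('wrist','w3.png');P=cloud(ci,d)
print(arm.spot_in('wrist','plug_top')[:1])
m=(abs(P[...,0]-572)<40)&(abs(P[...,1]+150)<40)&(P[...,2]>84)&(P[...,2]<93); q=P[m]
print(m.sum(),q.mean(0),q.min(0),q.max(0))
h=cv2.convexHull(q[:,:2].astype(np.float32));print(cv2.minEnclosingCircle(h))
v,u=np.nonzero(m);print(u.min(),u.max(),v.min(),v.max())
c=im[max(0,v.min()-30):v.max()+30,u.min()-30:u.max()+30];cv2.imwrite('pics/w3c.png',cv2.resize(c,(600,600*c.shape[0]//c.shape[1]),interpolation=cv2.INTER_CUBIC));print(c.shape)
E
```

```text
t 7.95 pos [586.8  -56.47 126.03] yaw -97.95 tilt [  -0.42   -0.01 -100.  ] F [-0.86 -0.19 -2.53] T [-0.12  0.08 -0.  ] w 16.9 j [ 0.18  0.38 -0.17 -0.   -1.02 -0.32] gf 59.1
[{'position': [314.2, 103.3], 'score': 0.91}]
1652 [ 576.87 -147.21   89.03] [ 562.76 -160.86   84.74] [ 591.38 -135.47   91.75]
((577.0696411132812, -146.21266174316406), 15.164018630981445)
292 341 82 126
(104, 109, 3)
```

View pics/w3.png

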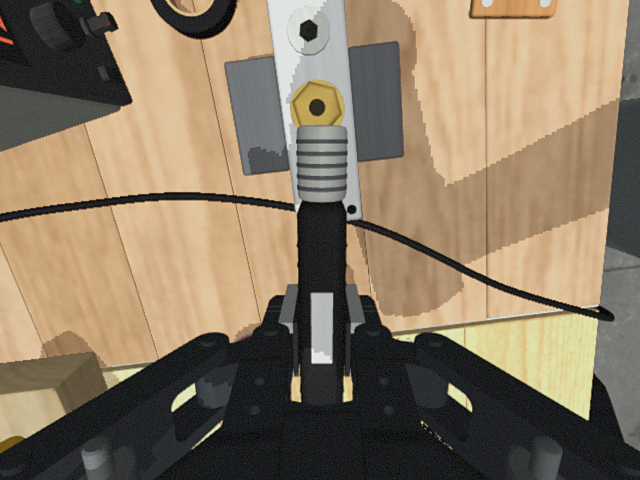

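Wrist view: the plug sits at (317,106), its near side hidden by the handle end. Backing 30 mm along −x to see it whole.

>>> {"api": "arm_command", "payload": {"rows": [[[-0.06,0,0],[0,0,0]],[[-0.12,0,0],[0,0,0]],[[-0.12,0,0],[0,0,0]],[[-0.12,0,0],[0,0,0]],[[-0.12,0,0],[0,0,0]]]}}

```text
clock: 8.55
position: [592.0, -27.3, 128.1]
ee_rot: [-0.656, 0.755, 0.0, -0.0]
contact_force: [0.0, 0.3, -3.2]
gripper_width: 16.7
grasp_force: 59.1
```

```bash
python3 - <<'E'
from h import *
p,y=json.load(open('cmd.json'));a=np.radians(y);p=[p[0]-30*np.cos(a),p[1]-30*np.sin(a),p[2]];json.dump([p,y],open('cmd.json','w'));print(p)
rd()
im,d,ci=snap('wrist','w4.png');P=cloud(ci,d)
m=(abs(P[...,0]-575)<22)&(abs(P[...,1]+147)<22)&(P[...,2]>78)&(P[...,2]<93)
v,u=np.nonzero(m);print(u.min(),u.max(),v.min(),v.max())
# median height of top face, then hexagon fit of top points
for n in ['top','wrist']:
    if n=='top': im,d,ci=snap('top');P=cloud(ci,d)
    m=(abs(P[...,0]-575)<22)&(abs(P[...,1]+147)<22); q=P[m]
    zt=np.percentile(q[:,2][q[:,2]<95],[50,75,90]);print(n,zt)
im,d,ci=snap('wrist')
x0,x1,y0,y1=u.min()-12,u.max()+12,max(0,v.min()-12),v.max()+12
c=im[y0:y1,x0:x1];print(x0,y0,c.shape);cv2.imwrite('pics/w4c.png',cv2.resize(c,None,fx=8,fy=8,interpolation=cv2.INTER_CUBIC))
E
```

```text
[np.float64(592.1673002011653), np.float64(-27.281524407732938), 128.01]
t 8.55 pos [592.   -27.3  128.08] yaw -98.0 tilt [  -0.01   -0.   -100.  ] F [ 0.03  0.34 -3.2 ] T [-0.13 -0.01 -0.01] w 16.7 j [ 0.23  0.38 -0.17  0.   -1.02 -0.37] gf 59.1
291 347 26 88
top [75.53 85.75 88.98]
wrist [75.53 85.75 88.98]
279 14 (86, 80, 3)
```

View pics/w4c.png

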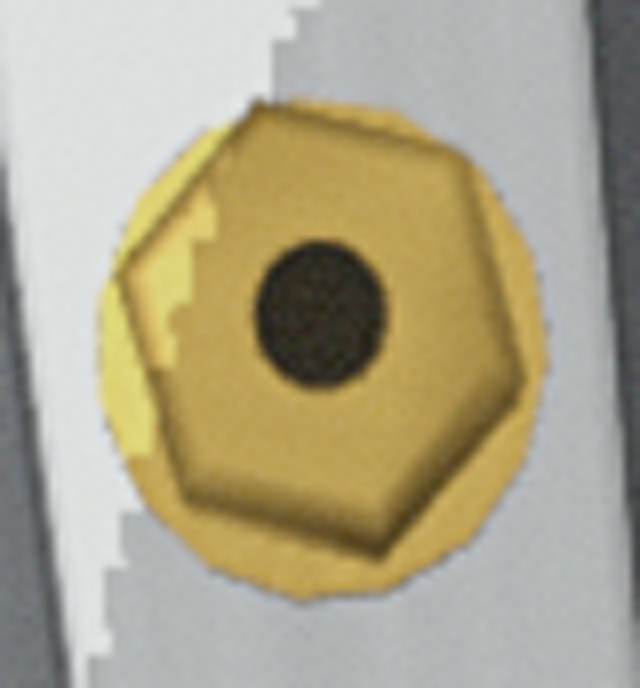

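Crop (8×, offset 279,14): hexagon corners are at (258,103), (465,155), (523,378), (380,555), (185,497) and (118,273), and the centre hole is at (320,313). Fitting these for the plug's centre and phase.

```bash
cat > fit.py <<'E'
from h import *
C=np.array([(258,103),(465,155),(523,378),(380,555),(185,497),(118,273)])/8+[279-.44,14-.44]
ci=arm.camera_info('wrist')
for z in (86,88.5):
    W=np.array([w(ci,None,u,v,z)[:2] for u,v in C]);c=W.mean(0);r=W-c
    print(z,c,np.linalg.norm(r,axis=1),np.degrees(np.arctan2(r[:,1],r[:,0]))%60)
print('hole',w(ci,None,279+320/8-.44,14+313/8-.44,88.5))
E
python3 - <<'E'
exec(open('fit.py').read())
im,d,ci2=snap('top')
# top cam plug centre: yellow mask
hsv=cv2.cvtColor(im,cv2.COLOR_BGR2HSV);c=hsv[205:235,290:320]
m=cv2.inRange(c,(18,120,80),(32,255,255));v,u=np.nonzero(m)
print(m.sum()//255,u.mean()+290,v.mean()+205,w(ci2,None,u.mean()+290,v.mean()+205,80),[w(ci2,None,x+290,v.mean()+205,77) for x in (u.min()-.5,u.max()+.5)],[w(ci2,None,u.mean()+290,x+205,77) for x in (v.min()-.5,v.max()+.5)])
im,d,ci3=snap('side');hsv=cv2.cvtColor(im,cv2.COLOR_BGR2HSV);P=cloud(ci3,d)
m=cv2.inRange(hsv,(18,120,80),(32,255,255))>0;m&=(abs(P[...,0]-575)<30)&(abs(P[...,1]+147)<30)&(P[...,2]>70);v,u=np.nonzero(m)
if len(u): print('side',m.sum(),u.min(),u.max(),v.min(),v.max(),w(ci3,None,(u.min()+u.max())/2,(v.min()+v.max())/2,81))
E
```

```text
86 [ 577.06 -146.02] [15.37 15.42 15.24 15.87 15.22 15.35] [39.16 39.42 39.7  37.91 39.71 37.95]
88.5 [ 577.12 -145.49] [15.2  15.25 15.07 15.69 15.05 15.18] [39.16 39.42 39.7  37.91 39.71 37.95]
hole [ 577.08 -146.57   88.5 ]
194 303.25257731958766 219.57731958762886 [ 575.27 -145.38   80.  ] [array([ 575.26, -129.89,   77.  ]), array([ 575.85, -161.84,   77.  ])] [array([ 591.75, -145.07,   77.  ]), array([ 559.68, -145.66,   77.  ])]
side 135 283 298 227 238 [ 572.88 -140.94   81.  ]
```

```bash
python3 - <<'E'
import cv2
a=cv2.imread('pics/w1.png')[300:375,285:360];cv2.imwrite('pics/w1h.png',cv2.resize(a,None,fx=8,fy=8,interpolation=cv2.INTER_CUBIC))
E
```

```text
(no output)
```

View pics/w1h.png

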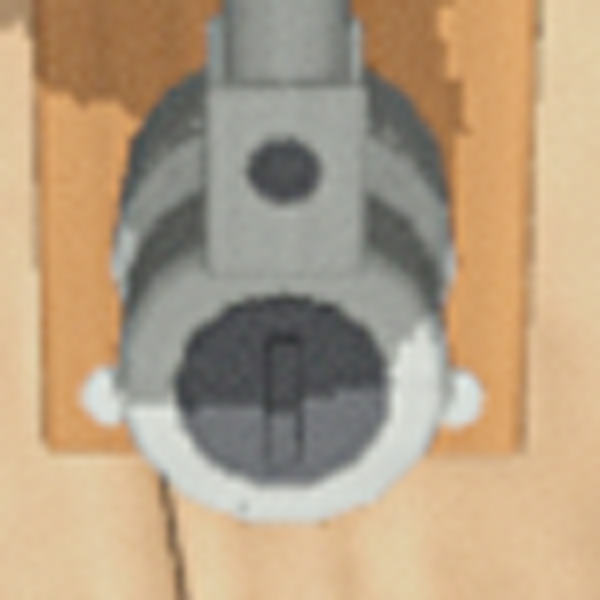

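Crop (8×, offset 285,300): the head's dark cap is centred at (283,390) and the hinge pin at (284,170), both in line with the handle.

```bash
python3 - <<'E'
from h import *
ci=arm.camera_info('wrist');p,y=json.load(open('cmd.json'))
def T(p,y):
    a=np.radians(y);M=np.eye(4);X=np.array([np.cos(a),np.sin(a),0]);Z=np.array([0,0,-1.]);M[:3,:3]=np.c_[X,np.cross(Z,X),Z];M[:3,3]=p;return M
s=arm.read_state();Tn=np.eye(4);Tn[:3,:3]=R.from_quat(s['ee_rot']).as_matrix();Tn[:3,3]=s['position']
Cm=np.linalg.inv(Tn)@np.array(ci['extrinsics']);print('cam in tool',Cm)
c=dict(ci);c['extrinsics']=T([396.7,-345.1,140.15],-97.55)@Cm
Tp=T([397.6,-343.55,-11.8],-98.0)
for n,u,v,z in [('cap',283,390,53.5),('pin',284,170,53.5),('capL',176,390,53.5),('capR',390,390,53.5),('capB',283,485,53.5),('capT',283,295,53.5)]:
    W=w(c,None,285+u/8-.44,300+v/8-.44,z);print(n,W,'in tool at pick',(np.linalg.inv(Tp)@np.r_[W,1])[:3])
E
```

```text
cam in tool [[  -0.     -0.96   -0.28   71.25]
 [   1.     -0.     -0.     -0.17]
 [   0.     -0.28    0.96 -182.16]
 [   0.      0.      0.      1.  ]]
cap [ 412.56 -237.26   53.5 ] in tool at pick [-107.34   -0.02  -65.3 ]
pin [ 408.76 -264.74   53.5 ] in tool at pick [-79.59  -0.08 -65.3 ]
capL [ 424.51 -238.85   53.5 ] in tool at pick [-107.43  -12.08  -65.3 ]
capR [ 400.61 -235.67   53.5 ] in tool at pick [-107.25   12.03  -65.3 ]
capB [ 414.22 -224.94   53.5 ] in tool at pick [-119.77    0.05  -65.3 ]
capT [ 410.94 -249.31   53.5 ] in tool at pick [-95.18  -0.1  -65.3 ]
```

```bash
python3 - <<'E'
from h import *
go([593.8,-145,128],-90);go([593.8,-252,100],-81)
E
```

```text
ROW [0.4654, -0.072, 0.0] [0, 0, -0.0444] -> cmd [ 593.8  -145.    128.01] -90.01 rows>= 2.354595957220711
ROW [0.428, -0.0001, 0.112] [0, 0, -0.05] -> cmd [ 593.81 -252.    100.01] -81.01 rows>= 2.2120247280940264
```

>>> {"api": "arm_command", "payload": {"rows": [[[0.12,-0.018,0],[0,0,-0.011]],[[0.24,-0.036,0],[0,0,-0.022]],[[0.36,-0.054,0],[0,0,-0.033]],[[0.4654,-0.072,0],[0,0,-0.0444]],[[0.4654,-0.072,0],[0,0,-0.0444]]]}}

```text
clock: 9.3
position: [593.6, -148.0, 127.9]
ee_rot: [-0.706, 0.708, -0.0, -0.0]
contact_force: [-1.2, 0.2, -2.8]
gripper_width: 17.1
grasp_force: 59.1
```

>>> {"api": "arm_command", "payload": {"rows": [[[0.12,0,0.03],[0,0,-0.0125]],[[0.24,0,0.06],[0,0,-0.025]],[[0.36,0,0.09],[0,0,-0.0375]],[[0.428,0,0.112],[0,0,-0.05]],[[0.428,0,0.112],[0,0,-0.05]]]}}

```text
clock: 9.8
position: [593.0, -253.6, 98.6]
ee_rot: [0.759, -0.651, -0.001, 0.0]
contact_force: [0.2, 0.8, -3.1]
gripper_width: 16.9
grasp_force: 59.1
```

```bash
python3 - <<'E'
from h import *
arm.get_image('wrist');arm.get_image('wrist');rd()
im,d,ci=snap('wrist','w5.png');P=cloud(ci,d);s=arm.read_state()['position']
a=np.radians(-81);X=np.array([np.cos(a),np.sin(a)]);N=np.array([-X[1],X[0]])
t=(P[...,:2]-s[:2])@X;e=(P[...,:2]-s[:2])@N
for lo in range(-20,90,8):
    k=(t>lo)&(t<lo+8)&(abs(e)<5)&(P[...,2]>120)&(P[...,2]<180)
    if k.sum()>5: print(lo+4,k.sum(),np.median(P[k][:,2]),np.median(e[k]))
im,d,ci=snap('top');P=cloud(ci,d)
k=(abs(P[...,0]-577)<35)&(abs(P[...,1]+146)<60)&(P[...,2]>140)&(P[...,2]<180);print('top head',k.sum(),P[k].mean(0) if k.any() else '')
im2,d2,c2=snap('side')
cv2.imwrite('pics/m3.png',np.hstack([cv2.resize(im[170:290,240:400],(400,300),interpolation=cv2.INTER_CUBIC),cv2.resize(im2[130:280,220:420],(400,300),interpolation=cv2.INTER_CUBIC)]))
E
```

```text
t 9.9 pos [ 593.71 -251.89   99.73] yaw -81.08 tilt [  -0.04    0.02 -100.  ] F [ 0.18  0.23 -2.31] T [-0.15 -0.03  0.  ] w 17.0 j [-0.15  0.49 -0.06 -0.   -1.02  0.31] gf 59.1
-16 422 165.95520250607228 0.11643058243099441
-8 455 166.2285987293422 0.10053747134046238
0 472 166.146093092886 -0.29649636624158965
8 520 166.1856850199379 0.06609581333336279
16 533 166.10464515831035 0.049606388031903405
24 548 165.92109885792854 0.031997324647750736
32 597 165.9040165315967 0.007408202778440442
40 631 165.8574386178854 -0.0005036729564050392
48 698 165.1395624353627 -0.02057675955816294
56 665 163.4529835465798 -0.03793161588016144
64 700 163.4502093986289 -0.0545855344904118
72 740 163.29004179907486 -0.06391531231507434
80 43 161.96553334258803 -0.0801080757704206
top head 563 [ 577.37 -159.14  161.9 ]
```

View pics/m3.png

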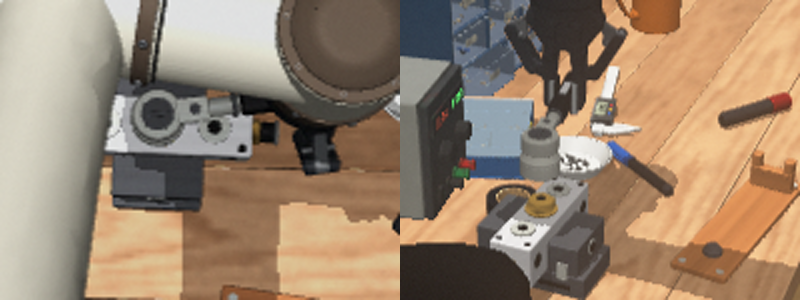

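Montage: the head hovers over the plug. In the top view the cap is near montage (160,108), about pixel (304,213). The side view shows the head above the plug, and the handle is level. Checking the alignment in the top camera, then lowering.

```bash
python3 - <<'E'
from h import *
im,d,ci=snap('top');P=cloud(ci,d)
k=(abs(P[...,0]-577)<30)&(abs(P[...,1]+146)<26)&(P[...,2]>150)&(P[...,2]<180)
hsv=cv2.cvtColor(im,cv2.COLOR_BGR2GRAY)
v,u=np.nonzero(k)
for U in (296,300,304): pass
# head outline: fit circle to front half (away from handle): points with y>-146
q=P[k][:,:2];h=q[q[:,1]>-150]
rows=[]
for y in np.arange(-148,-126,2):
    s=h[(abs(h[:,1]-y)<1.5)]
    if len(s)>3: rows.append((y,s[:,0].min(),s[:,0].max()))
print(np.round(rows,1))
g=cv2.resize(im[195:235,285:325],None,fx=8,fy=8,interpolation=cv2.INTER_CUBIC)
c=cv2.HoughCircles(cv2.cvtColor(g,cv2.COLOR_BGR2GRAY),cv2.HOUGH_GRADIENT,1,30,param1=80,param2=20,minRadius=30,maxRadius=110)
if c is not None:
    for x,y,r in c[0][:4]: print(x,y,r/8,w(ci,None,285+x/8-.44,195+y/8-.44,165))
go([593.8,-252,74],-81)
E
```

```text
[[-148.   557.8  595.4]
 [-146.   557.7  595.6]
 [-144.   557.7  595.6]
 [-142.   557.8  593. ]
 [-140.   557.7  593.3]
 [-138.   557.9  593.3]
 [-136.   559.2  593.1]
 [-134.   559.9  591.3]
 [-132.   561.2  589.5]
 [-130.   563.1  587.2]
 [-128.   565.8  585.1]]
146.5 177.5 11.4375 [ 572.81 -144.83  165.  ]
121.5 194.5 11.7125 [ 568.75 -139.1   165.  ]
150.5 142.5 12.375 [ 580.99 -145.6   165.  ]
122.5 159.5 9.125 [ 576.9  -139.18  165.  ]
ROW [-0.0, 0.0, 0.104] [0, 0, -0.0] -> cmd [ 593.81 -252.     74.01] -81.01 rows>= 0.520200041152879
```

>>> {"api": "arm_command", "payload": {"rows": [[[0,-0.002,0.03],[0,0,0]],[[0,-0.002,0.06],[0,0,0]],[[0,-0.002,0.09],[0,0,0]],[[0,-0.002,0.104],[0,0,0]],[[0,-0.002,0.104],[0,0,0]]]}}

```text
clock: 10.6
position: [593.6, -251.8, 72.8]
ee_rot: [0.76, -0.65, -0.001, 0.001]
contact_force: [-0.5, -1.0, -2.9]
gripper_width: 17.0
grasp_force: 59.2
```

>>> {"api": "arm_command", "payload": {"rows": [[[0,0,0.008],[0,0,0]],[[0,0,0.016],[0,0,0]],[[0,0,0.024],[0,0,0]],[[0,0,0.028],[0,0,0]],[[0,0,0.028],[0,0,0]]]}}

```text
clock: 11.1
position: [594.2, -251.9, 66.9]
ee_rot: [0.76, -0.65, -0.0, 0.0]
contact_force: [0.7, 0.9, -2.7]
gripper_width: 17.0
grasp_force: 59.2
```

```bash
python3 -c "
from h import *
rd();p,y=json.load(open('cmd.json'));a=np.radians(y);X=np.array([np.cos(a),np.sin(a),0]);Y=np.cross([0,0,-1.],X);print(X,Y);p=np.array(p)-.5*Y-[0,0,7];json.dump([p.tolist(),y],open('cmd.json','w'));print(p)"
```

```text
t 11.1 pos [ 594.17 -251.9    66.86] yaw -81.01 tilt [  -0.03    0.01 -100.  ] F [ 0.74  0.87 -2.72] T [-0.15 -0.02 -0.04] w 17.0 j [-0.15  0.52 -0.1  -0.   -0.95  0.31] gf 59.2
[ 0.16 -0.99  0.  ] [-0.99 -0.16 -0.  ]
[ 594.3  -251.93   67.01]
```

>>> {"api": "arm_command", "payload": {"rows": [[[0,0.0035,-0.004],[0,0,0]],[[0,0.0035,0],[0,0,0]],[[0,0.0035,0.008],[0,0,0]],[[0,0.0035,0.012],[0,0,0]],[[0,0.0035,0.012],[0,0,0]]]}}

```text
clock: 11.6
position: [593.3, -252.0, 63.8]
ee_rot: [0.76, -0.649, -0.0, 0.0]
contact_force: [-0.4, 0.5, -2.7]
gripper_width: 17.0
grasp_force: 59.2
```

>>> {"api": "arm_command", "payload": {"rows": [[[0,0,0.006],[0,0,0]],[[0,0,0.01],[0,0,0]],[[0,0,0.01],[0,0,0]]]}}

```text
clock: 11.9
position: [593.3, -252.0, 61.3]
ee_rot: [0.76, -0.649, -0.0, 0.0]
contact_force: [-0.7, -0.4, -3.5]
gripper_width: 17.1
grasp_force: 59.2
```

>>> {"api": "arm_command", "payload": {"rows": [[[0,0,0.006],[0,0,0]],[[0,0,0.012],[0,0,0]],[[0,0,0.016],[0,0,0]],[[0,0,0.016],[0,0,0]]]}}

```text
clock: 12.3
position: [593.3, -252.0, 57.3]
ee_rot: [0.76, -0.649, -0.0, 0.0]
contact_force: [1.0, -0.0, -1.2]
gripper_width: 16.9
grasp_force: 59.2
```

>>> {"api": "arm_command", "payload": {"rows": [[[0,0,0.003],[0,0,0]],[[0,0,0.006],[0,0,0]],[[0,0,0.006],[0,0,0]]]}}

```text
clock: 12.6
position: [593.6, -252.3, 56.7]
ee_rot: [0.76, -0.649, 0.0, -0.0]
contact_force: [-0.7, -0.2, 0.9]
gripper_width: 16.8
grasp_force: 59.7
```

Socket is home: the z force rose at TCP ≈56.5, as predicted. Now turning clockwise about the plug axis.

>>> {"api": "arm_command", "payload": {"rows": [[[-0.0003,0.0172,0],[0,0,0.0127]],[[-0.0014,0.0343,0],[0,0,0.0255]],[[-0.0031,0.0514,0],[0,0,0.0382]],[[-0.0055,0.0684,0],[0,0,0.0509]],[[-0.0086,0.0853,0],[0,0,0.0637]]]}}

```text
clock: 13.1
position: [572.8, -254.0, 56.9]
ee_rot: [-0.692, 0.722, -0.001, 0.0]
contact_force: [-0.2, -1.7, 0.1]
gripper_width: 17.2
grasp_force: 59.6
```

```bash
cat > tq.py <<'E'
from h import *
s=rd();F=s['contact_force'];M=R.from_quat(s['ee_rot']).as_matrix();print('F tool',M.T@F,'Tz',M.T@s['wrist_torque'])
x=s['position']-107.3*M[:,0];print('pivot',x[:2])
E
python3 tq.py
```

```text
t 13.1 pos [ 572.77 -254.04   56.93] yaw -92.49 tilt [   0.22   -0.15 -100.  ] F [-0.18 -1.73  0.09] T [-0.44  0.03  0.27] w 17.2 j [-0.16  0.51 -0.16  0.   -0.9   0.11] gf 59.6
F tool [ 1.74  0.11 -0.09] Tz [-0.01  0.44 -0.27]
pivot [ 577.43 -146.84]
```

>>> {"api": "arm_command", "payload": {"rows": [[[-0.0001,0.0086,0],[0,0,0.0064]],[[-0.0003,0.0172,0],[0,0,0.0127]],[[-0.0008,0.0257,0],[0,0,0.0191]],[[-0.0014,0.0343,0],[0,0,0.0255]],[[-0.0021,0.0428,0],[0,0,0.0318]]]}}

```text
clock: 13.6
position: [561.8, -253.0, 56.7]
ee_rot: [-0.654, 0.756, -0.001, 0.0]
contact_force: [-0.0, -5.5, 2.1]
gripper_width: 17.1
grasp_force: 59.8
```

```bash
python3 tq.py
```

```text
t 13.6 pos [ 561.82 -253.     56.68] yaw -98.27 tilt [   0.15   -0.11 -100.  ] F [-0.03 -5.47  2.14] T [-1.31 -0.03  0.26] w 17.1 j [-0.16  0.49 -0.19  0.   -0.89  0.02] gf 59.8
F tool [ 5.42 -0.76 -2.13] Tz [ 0.22  1.3  -0.26]
pivot [ 577.26 -146.81]
```

>>> {"api": "arm_command", "payload": {"rows": [[[0.0029,0.0086,0],[0,0,0.0064]],[[0.0027,0.0172,0],[0,0,0.0127]],[[0.0022,0.0257,0],[0,0,0.0191]],[[0.0016,0.0343,0],[0,0,0.0255]],[[0.0009,0.0428,0],[0,0,0.0318]]]}}

```text
clock: 14.1
position: [551.0, -251.0, 56.3]
ee_rot: [-0.616, 0.788, -0.0, 0.0]
contact_force: [1.2, -3.6, 4.3]
gripper_width: 17.3
grasp_force: 60.1
```

```bash
python3 tq.py
```

```text
t 14.1 pos [ 551.03 -251.02   56.34] yaw -104.01 tilt [   0.11   -0.03 -100.  ] F [ 1.22 -3.63  4.29] T [-0.67 -0.39  0.13] w 17.3 j [-0.16  0.48 -0.22  0.   -0.88 -0.08] gf 60.1
F tool [ 3.22 -2.07 -4.29] Tz [ 0.54  0.55 -0.13]
pivot [ 577.02 -146.91]
```

>>> {"api": "arm_command", "payload": {"rows": [[[0.0009,0.0086,0],[0,0,0.0064]],[[0.0007,0.0172,0],[0,0,0.0127]],[[0.0002,0.0257,0],[0,0,0.0191]],[[-0.0004,0.0343,0],[0,0,0.0255]],[[-0.0011,0.0428,0],[0,0,0.0318]]]}}

```text
clock: 14.6
position: [540.6, -248.0, 56.2]
ee_rot: [-0.575, 0.818, -0.0, 0.0]
contact_force: [1.4, -2.4, 3.3]
gripper_width: 16.9
grasp_force: 60.1
```

```bash
python3 tq.py
```

```text
t 14.6 pos [ 540.6  -247.96   56.17] yaw -109.74 tilt [   0.08    0.   -100.  ] F [ 1.43 -2.45  3.34] T [-0.12 -0.66  0.05] w 16.9 j [-0.16  0.46 -0.24 -0.   -0.86 -0.19] gf 60.1
F tool [ 1.82 -2.17 -3.34] Tz [ 0.66 -0.11 -0.05]
pivot [ 576.85 -146.96]
```

>>> {"api": "arm_command", "payload": {"rows": [[[-0.0001,0.0086,0],[0,0,0.0064]],[[-0.0003,0.0172,0],[0,0,0.0127]],[[-0.0008,0.0257,0],[0,0,0.0191]],[[-0.0014,0.0343,0],[0,0,0.0255]],[[-0.0021,0.0428,0],[0,0,0.0318]]]}}

```text
clock: 15.1
position: [530.6, -243.8, 56.1]
ee_rot: [-0.534, 0.846, -0.0, 0.0]
contact_force: [2.0, -0.8, 4.4]
gripper_width: 17.1
grasp_force: 60.2
```

```bash
python3 tq.py
```

```text
t 15.1 pos [ 530.56 -243.85   56.06] yaw -115.46 tilt [   0.05    0.01 -100.  ] F [ 2.04 -0.78  4.39] T [ 0.21 -0.85  0.05] w 17.1 j [-0.15  0.45 -0.27 -0.   -0.85 -0.29] gf 60.2
F tool [-0.17 -2.18 -4.39] Tz [ 0.68 -0.56 -0.05]
pivot [ 576.69 -146.97]
```

>>> {"api": "arm_command", "payload": {"rows": [[[-0.0001,0.0086,0],[0,0,0.0064]],[[-0.0003,0.0172,0],[0,0,0.0127]],[[-0.0008,0.0257,0],[0,0,0.0191]],[[-0.0014,0.0343,0],[0,0,0.0255]]]}}

```text
clock: 15.5
position: [523.3, -240.1, 56.1]
ee_rot: [-0.5, 0.866, -0.0, 0.0]
contact_force: [4.8, -0.9, 2.8]
gripper_width: 17.1
grasp_force: 60.1
```

```bash
python3 tq.py
```

```text
t 15.5 pos [ 523.33 -240.1    56.11] yaw -119.99 tilt [   0.11   -0.05 -100.  ] F [ 4.79 -0.87  2.8 ] T [-0.09 -1.33  0.41] w 17.1 j [-0.15  0.43 -0.29  0.   -0.84 -0.38] gf 60.1
F tool [-1.64 -4.59 -2.8 ] Tz [ 1.2  -0.58 -0.41]
pivot [ 576.97 -147.17]
```

>>> {"api": "arm_command", "payload": {"rows": [[[-0.0001,0.0086,0],[0,0,0.0064]],[[-0.0003,0.0172,0],[0,0,0.0127]],[[-0.0003,0.0172,0],[0,0,0.0127]]]}}

```text
clock: 15.8
position: [520.1, -238.1, 56.2]
ee_rot: [-0.483, 0.876, -0.001, 0.001]
contact_force: [4.7, -2.2, 1.6]
gripper_width: 17.0
grasp_force: 60.0
```

```bash
python3 tq.py
```

```text
t 15.8 pos [ 520.09 -238.06   56.23] yaw -122.24 tilt [   0.21   -0.09 -100.  ] F [ 4.67 -2.19  1.59] T [-0.42 -1.66  0.56] w 17.0 j [-0.15  0.43 -0.3   0.   -0.84 -0.42] gf 60.0
F tool [-0.64 -5.12 -1.57] Tz [ 1.63 -0.54 -0.56]
pivot [ 577.32 -147.3 ]
```

>>> {"api": "arm_command", "payload": {"rows": [[[-0.0001,0.0086,0],[0,0,0.0064]],[[-0.0003,0.0172,0],[0,0,0.0127]],[[-0.0005,0.0215,0],[0,0,0.0159]],[[-0.0005,0.0215,0],[0,0,0.0159]]]}}

```text
clock: 16.2
position: [516.6, -235.6, 56.4]
ee_rot: [-0.461, 0.887, -0.002, 0.001]
contact_force: [6.0, -3.3, 1.3]
gripper_width: 17.3
grasp_force: 59.8
```

```bash
python3 tq.py; python3 - <<'E'
from h import *
im,d,ci=snap('top','t9.png');P=cloud(ci,d);s=arm.read_state()
k=(abs(P[...,0]-577)<45)&(abs(P[...,1]+147)<45)&(P[...,2]>105)&(P[...,2]<135);print(k.sum())
c=im[190:250,270:350];cv2.imwrite('pics/t9c.png',cv2.resize(c,None,fx=9,fy=9,interpolation=cv2.INTER_CUBIC))
E
```

```text
t 16.2 pos [ 516.62 -235.62   56.45] yaw -125.12 tilt [   0.41   -0.17 -100.  ] F [ 5.97 -3.34  1.32] T [-1.02 -1.99  0.29] w 17.3 j [-0.14  0.42 -0.32  0.   -0.83 -0.47] gf 59.8
F tool [-0.7  -6.81 -1.29] Tz [ 2.22 -0.31 -0.29]
pivot [ 578.35 -147.85]
0
```

View pics/t9c.png

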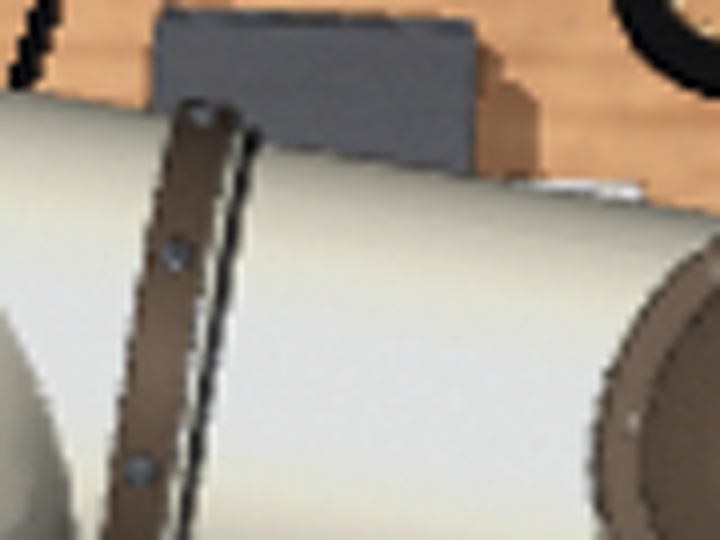

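The arm hides the head from the top camera here (only the vise, about (310,90), shows). I'm estimating from the poses instead. The handle line now misses the plug axis by about 1.8 mm, so the bend is roughly 0.06 rad, and the torque has plateaued at about 0.9 N m. A small extra push of 0.03 rad puts it safely inside the band.

>>> {"api": "arm_command", "payload": {"rows": [[[-0.0001,0.0065,0],[0,0,0.0048]],[[-0.0002,0.0129,0],[0,0,0.0095]],[[-0.0002,0.0129,0],[0,0,0.0095]],[[-0.0002,0.0129,0],[0,0,0.0095]]]}}

```text
clock: 16.65
position: [514.4, -234.0, 56.5]
ee_rot: [-0.448, 0.894, -0.002, 0.002]
contact_force: [6.4, -4.5, -0.2]
gripper_width: 16.9
grasp_force: 59.7
```

```bash
python3 tq.py
```

```text
t 16.65 pos [ 514.38 -234.03   56.51] yaw -126.83 tilt [   0.47   -0.21 -100.  ] F [ 6.44 -4.54 -0.19] T [-1.3  -2.16  0.25] w 16.9 j [-0.14  0.42 -0.32  0.   -0.83 -0.5 ] gf 59.7
F tool [-0.23 -7.87  0.23] Tz [ 2.51 -0.26 -0.25]
pivot [ 578.7  -148.14]
```

>>> {"api": "arm_command", "payload": {"rows": [[[-0.0003,-0.0172,0],[0,0,-0.0127]],[[-0.0014,-0.0343,0],[0,0,-0.0255]],[[-0.0031,-0.0514,0],[0,0,-0.0382]],[[-0.0031,-0.0514,0],[0,0,-0.0382]]]}}

```text
clock: 17.05
position: [522.7, -239.9, 55.8]
ee_rot: [-0.5, 0.866, 0.0, -0.0]
contact_force: [3.2, 0.5, 4.6]
gripper_width: 17.1
grasp_force: 60.2
```

```bash
python3 tq.py
```

```text
t 17.05 pos [ 522.74 -239.85   55.85] yaw -120.05 tilt [  -0.05    0.07 -100.  ] F [3.17 0.54 4.65] T [ 0.45 -1.11 -0.01] w 17.1 j [-0.15  0.43 -0.29 -0.   -0.84 -0.37] gf 60.2
F tool [-2.06 -2.48 -4.65] Tz [ 0.73 -0.95  0.01]
pivot [ 576.47 -146.97]
```

>>> {"api": "arm_command", "payload": {"rows": [[[-0.0002,-0.0129,0],[0,0,-0.0095]],[[-0.0008,-0.0257,0],[0,0,-0.0191]],[[-0.0008,-0.0257,0],[0,0,-0.0191]]]}}

```text
clock: 17.35
position: [528.1, -242.8, 55.8]
ee_rot: [-0.525, 0.851, 0.001, -0.0]
contact_force: [2.5, 0.4, 4.7]
gripper_width: 17.0
grasp_force: 60.3
```

```bash
python3 tq.py
```

```text
t 17.35 pos [ 528.09 -242.82   55.82] yaw -116.65 tilt [  -0.08    0.07 -100.  ] F [2.52 0.41 4.74] T [ 0.5  -1.03 -0.17] w 17.0 j [-0.15  0.44 -0.28 -0.   -0.85 -0.31] gf 60.3
F tool [-1.5  -2.07 -4.74] Tz [ 0.69 -0.91  0.17]
pivot [ 576.22 -146.92]
```

>>> {"api": "arm_command", "payload": {"rows": [[[0.001,0,-0.01],[0,0,0]],[[0.001,0,-0.03],[0,0,0]],[[0.001,0,-0.06],[0,0,0]],[[0.001,0,-0.1],[0,0,0]],[[0.001,0,-0.12],[0,0,0]]]}}

```text
clock: 17.85
position: [529.7, -236.9, 81.1]
ee_rot: [-0.525, 0.851, 0.004, 0.003]
contact_force: [16.1, 20.0, -19.8]
gripper_width: 17.2
grasp_force: 59.0
```

```bash
python3 tq.py
```

```text
t 17.85 pos [ 529.72 -236.86   81.1 ] yaw -116.71 tilt [   0.15    0.94 -100.  ] F [ 16.09  19.95 -19.8 ] T [ 4.74 -4.45 -0.51] w 17.2 j [-0.15  0.41 -0.25 -0.01 -0.91 -0.31] gf 59.0
F tool [-24.88  -5.46  20.01] Tz [ 1.85 -6.24  0.47]
pivot [ 577.95 -141.01]
```

```bash
python3 tq.py; python3 - <<'E'
from h import *
im2,d2,c2=snap('side');im,d,ci=snap('wrist')
cv2.imwrite('pics/m4.png',np.hstack([cv2.resize(im,(400,300)),cv2.resize(im2[150:270,230:390],(400,300),interpolation=cv2.INTER_CUBIC)]))
E
```

```text
t 17.85 pos [ 529.72 -236.86   81.1 ] yaw -116.71 tilt [   0.15    0.94 -100.  ] F [ 16.09  19.95 -19.8 ] T [ 4.74 -4.45 -0.51] w 17.2 j [-0.15  0.41 -0.25 -0.01 -0.91 -0.31] gf 59.0
F tool [-24.88  -5.46  20.01] Tz [ 1.85 -6.24  0.47]
pivot [ 577.95 -141.01]
```

View pics/m4.png

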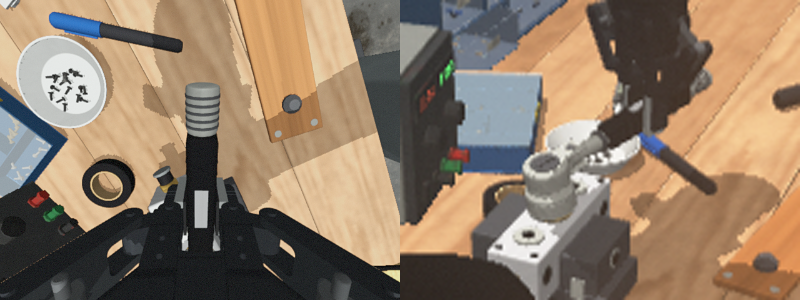

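The right panel shows the head, near (550,185), still caught on the plug and tilted, with the handle pitched up in the pads: it bound while lifting. Reversing the lift exactly, then centring before lifting again.

>>> {"api": "arm_command", "payload": {"rows": [[[0,0,0.02],[0,0,0]],[[0,0,0.05],[0,0,0]],[[0,0,0.08],[0,0,0]],[[0,0,0.1],[0,0,0]],[[0,0,0.11],[0,0,0]]]}}

```text
clock: 18.45
position: [526.9, -244.8, 58.5]
ee_rot: [-0.526, 0.851, 0.0, -0.001]
contact_force: [-0.3, -5.8, 6.3]
gripper_width: 17.1
grasp_force: 62.5
```

```bash
cat >> tq.py <<'E'
im,d,ci=snap('wrist');P=cloud(ci,d);T=np.eye(4);T[:3,:3]=M;T[:3,3]=s['position']
Q=(P-T[:3,3])@M
t,e,z=Q[...,0],Q[...,1],-Q[...,2]
o=[]
for lo in range(-20,52,8):
    k=(t>lo)&(t<lo+8)&(abs(e)<5)&(z>30)&(z<110)
    if k.sum()>5:o.append((lo+4,np.median(z[k])))
o=np.array(o);print('grip top above TCP',np.polyval(np.polyfit(o[:,0],o[:,1],1),0).round(1),'pitch rel tool',np.polyfit(o[:,0],o[:,1],1)[0].round(3))
k=(abs(t-60)<40)&(z>50)&(z<80)&(abs(e)<11)
for lo in (30,66):
    k=(abs(t-lo)<6)&(z>45)&(z<80)&(abs(e)<14); print('lat',lo,(e[k].min()+e[k].max())/2)
E
python3 tq.py
```

```text
t 18.45 pos [ 526.94 -244.81   58.55] yaw -116.57 tilt [  -0.26   -0.15 -100.  ] F [-0.32 -5.84  6.35] T [-1.18 -0.19 -0.14] w 17.1 j [-0.16  0.44 -0.28  0.   -0.86 -0.31] gf 62.5
F tool [ 5.38 -2.32 -6.34] Tz [0.7  0.96 0.15]
pivot [ 574.93 -148.84]
grip top above TCP 65.7 pitch rel tool -0.021
lat 30 0.07857182964669907
lat 66 0.1774218532747538
```

>>> {"api": "arm_command", "payload": {"rows": [[[0.0015,-0.011,0],[0,0,-0.008]],[[0.0025,-0.0225,0],[0,0,-0.0159]],[[0.0025,-0.0225,0.003],[0,0,-0.0159]],[[0.0025,-0.0225,0.006],[0,0,-0.0159]]]}}

```text
clock: 18.9
position: [532.2, -247.5, 57.4]
ee_rot: [-0.547, 0.837, 0.0, -0.001]
contact_force: [-3.0, -6.6, 5.8]
gripper_width: 17.0
grasp_force: 62.5
```

```bash
python3 tq.py
```

```text
t 18.9 pos [ 532.18 -247.46   57.44] yaw -113.61 tilt [  -0.21   -0.11 -100.  ] F [-3.01 -6.61  5.78] T [-1.39  0.32 -0.07] w 17.0 j [-0.16  0.45 -0.26  0.   -0.86 -0.25] gf 62.5
F tool [ 7.28  0.12 -5.77] Tz [0.26 1.4  0.07]
pivot [ 575.16 -149.14]
grip top above TCP 65.7 pitch rel tool -0.029
lat 30 0.09003457929598646
lat 66 0.15380274802217375
```

>>> {"api": "arm_command", "payload": {"rows": [[[0.003,0,0],[0,0,0]],[[0.006,0,0],[0,0,0]],[[0.006,0,0],[0,0,0]]]}}

```text
clock: 19.25
position: [532.1, -247.6, 57.1]
ee_rot: [-0.547, 0.837, 0.0, -0.0]
contact_force: [-0.1, -1.3, 5.5]
gripper_width: 16.8
grasp_force: 62.4
```

```bash
python3 tq.py
```

```text
t 19.25 pos [ 532.15 -247.57   57.13] yaw -113.62 tilt [  -0.09    0.04 -100.  ] F [-0.08 -1.31  5.47] T [ 0.04 -0.21 -0.1 ] w 16.8 j [-0.16  0.45 -0.26 -0.   -0.86 -0.25] gf 62.4
F tool [ 1.23 -0.45 -5.47] Tz [ 0.18 -0.12  0.1 ]
pivot [ 575.14 -149.26]
grip top above TCP 65.7 pitch rel tool -0.031
lat 30 0.03115851521113555
lat 66 0.13978128050064065
```

>>> {"api": "arm_command", "payload": {"rows": [[[0,0,-0.004],[0,0,0]],[[0,0,-0.008],[0,0,0]],[[0,0,-0.012],[0,0,0]],[[0,0,-0.012],[0,0,0]]]}}

```text
clock: 19.7
position: [531.9, -247.2, 58.9]
ee_rot: [-0.547, 0.837, 0.001, -0.001]
contact_force: [2.2, -0.2, -3.1]
gripper_width: 17.1
grasp_force: 61.2
```

```bash
python3 tq.py
```

```text
t 19.7 pos [ 531.88 -247.2    58.85] yaw -113.65 tilt [  -0.2     0.09 -100.  ] F [ 2.17 -0.15 -3.07] T [-0.19 -0.63 -0.23] w 17.1 j [-0.16  0.45 -0.26 -0.   -0.86 -0.25] gf 61.2
F tool [-0.73 -2.05  3.06] Tz [ 0.65 -0.08  0.23]
pivot [ 574.93 -148.92]
grip top above TCP 65.6 pitch rel tool -0.018
lat 30 0.057112196644671265
lat 66 0.20210604452914271
```

>>> {"api": "arm_command", "payload": {"rows": [[[0,-0.0016,0],[0,0,0]],[[0,-0.0016,-0.006],[0,0,0]],[[0,-0.0016,-0.012],[0,0,0]],[[0,-0.0016,-0.012],[0,0,0]]]}}

```text
clock: 20.15
position: [532.3, -247.7, 63.0]
ee_rot: [-0.547, 0.837, 0.0, -0.0]
contact_force: [-0.3, 1.7, -3.1]
gripper_width: 17.0
grasp_force: 61.1
```

```bash
python3 tq.py
```

```text
t 20.15 pos [ 532.35 -247.74   63.01] yaw -113.62 tilt [  -0.13    0.03 -100.  ] F [-0.29  1.71 -3.15] T [ 0.02 -0.05  0.02] w 17.0 j [-0.16  0.44 -0.26 -0.   -0.87 -0.25] gf 61.1
F tool [-1.45  0.94  3.15] Tz [ 0.04 -0.04 -0.02]
pivot [ 575.34 -149.43]
grip top above TCP 65.6 pitch rel tool -0.017
lat 30 0.02942869127482428
lat 66 0.02772840857400727
```

>>> {"api": "arm_command", "payload": {"rows": [[[-0.001,0,-0.006],[0,0,0]],[[-0.001,0,-0.012],[0,0,0]],[[-0.001,0,-0.018],[0,0,0]],[[-0.001,0,-0.024],[0,0,0]]]}}

```text
clock: 20.6
position: [533.0, -247.8, 69.2]
ee_rot: [-0.547, 0.837, -0.0, -0.0]
contact_force: [-0.2, 0.0, -3.2]
gripper_width: 16.8
grasp_force: 61.2
```

```bash
python3 tq.py
```

```text
t 20.6 pos [ 532.99 -247.78   69.24] yaw -113.64 tilt [  -0.     -0.01 -100.  ] F [-0.2   0.01 -3.17] T [-0.1   0.02  0.09] w 16.8 j [-0.16  0.44 -0.25  0.   -0.89 -0.25] gf 61.2
F tool [0.07 0.19 3.17] Tz [ 0.02  0.09 -0.09]
pivot [ 576.02 -149.48]
grip top above TCP 65.6 pitch rel tool -0.018
lat 30 0.09013909580709178
lat 66 0.058524339575676265
```

Free and carrying only the weight. Lifting clear.

>>> {"api": "arm_command", "payload": {"rows": [[[0,0,-0.03],[0,0,0]],[[0,0,-0.07],[0,0,0]],[[0,0,-0.14],[0,0,0]],[[0,0,-0.2],[0,0,0]],[[0,0,-0.24],[0,0,0]]]}}

```text
clock: 21.15
position: [533.9, -248.0, 131.3]
ee_rot: [-0.547, 0.837, -0.001, 0.001]
contact_force: [-0.6, 0.3, -2.1]
gripper_width: 16.8
grasp_force: 61.2
```

>>> {"api": "arm_command", "payload": {"rows": [[[0,0,0],[0,0,0]],[[0,0,0],[0,0,0]],[[0,0,0],[0,0,0]]]}}

```text
clock: 21.45
position: [532.4, -247.5, 128.1]
ee_rot: [-0.547, 0.837, 0.001, -0.001]
contact_force: [-0.1, 0.1, -3.3]
gripper_width: 16.7
grasp_force: 61.3
```

```bash
python3 tq.py; python3 - <<'E'
from h import *
# where is the stud (wrist view may show it), and the handle end relative to tool
im,d,ci=snap('wrist','w8.png');P=cloud(ci,d);s=arm.read_state();M=R.from_quat(s['ee_rot']).as_matrix();Q=(P-s['position'])@M
t,e,z=Q[...,0],Q[...,1],-Q[...,2]
k=(abs(e)<3)&(z>45)&(z<75)&(t>0);print('handle end t',np.sort(t[k])[-5:],'label edges')
g=im.max(2)
k=(abs(e)<3)&(z>60)&(z<75)&(g>150)&(t>-40)&(t<40);print('label t',t[k].min(),t[k].max())
for n in ('wrist','top'):
    if n=='top': im,d,ci=snap('top')
    for r in arm.spot_in(n,'rest_stud')[:2]:
        u,v=r['position'];print(n,r['score'],u,v,w(ci,d,u,v))
E
```

```text
t 21.45 pos [ 532.37 -247.46  128.09] yaw -113.65 tilt [  -0.18    0.06 -100.  ] F [-0.13  0.11 -3.31] T [-0.11  0.04 -0.03] w 16.7 j [-0.16  0.37 -0.18 -0.   -1.02 -0.25] gf 61.3
F tool [-0.05  0.16  3.31] Tz [0.01 0.12 0.03]
pivot [ 575.42 -149.17]
grip top above TCP 65.6 pitch rel tool -0.018
lat 30 0.043912889127494914
lat 66 -0.05717034125829468
handle end t [72.81 72.81 72.82 72.82 72.82] label edges
label t -16.839040962048188 14.468314042108773
wrist 0.71 432.5 108.3 [ 409.83 -298.86    9.31]
top 0.64 381.4 308.2 [ 399.13 -311.29   13.14]
```

```bash
python3 - <<'E'
import cv2,numpy as np
for f in ('w3','w4','w5','w8'):
    g=cv2.imread(f'pics/{f}.png').max(2)
    col=g[:,317:326].astype(float).mean(1)
    b=np.nonzero(col[270:400]>150)[0]+270
    print(f,'label rows',b.min(),b.max(), 'col80-220',col[90:215:3].astype(int).tolist())
    # lateral: label cols in its middle row
    r=(b.min()+b.max())//2; c=np.nonzero(g[r,290:350]>150)[0]+290; print('cols',c.min(),c.max())
E
```

```text
w3 label rows 293 363 col80-220 [190, 191, 192, 153, 86, 63, 63, 79, 117, 196, 190, 192, 143, 169, 171, 172, 166, 82, 175, 171, 172, 80, 147, 169, 173, 80, 132, 168, 170, 79, 132, 166, 168, 78, 143, 165, 163, 147, 20, 28, 28, 35]
cols 290 332
w4 label rows 293 363 col80-220 [181, 180, 179, 180, 180, 180, 179, 177, 171, 171, 170, 167, 139, 166, 167, 168, 163, 79, 160, 168, 170, 77, 144, 168, 170, 80, 131, 165, 167, 76, 128, 164, 165, 77, 139, 162, 161, 144, 19, 27, 29, 31]
cols 290 331
w5 label rows 293 362 col80-220 [242, 242, 242, 242, 242, 242, 232, 212, 206, 206, 206, 207, 153, 183, 186, 187, 183, 94, 177, 187, 190, 91, 149, 186, 188, 92, 144, 185, 187, 92, 147, 184, 187, 91, 160, 184, 181, 164, 21, 28, 33, 37]
cols 290 331
w8 label rows 300 368 col80-220 [166, 165, 166, 168, 171, 171, 170, 170, 170, 171, 174, 175, 175, 176, 177, 127, 173, 177, 177, 180, 84, 139, 176, 178, 85, 129, 175, 176, 85, 135, 173, 176, 82, 148, 172, 167, 83, 174, 170, 166, 114, 25]
cols 312 331
```

```bash
python3 - <<'E'
from h import *
go([397.2,-346.3,100],-98,([532.4,-247.5,128.1],-113.64))
E
```

```text
ROW [0.5789, 0.3369, 0.1124] [0, 0, -0.0869] -> cmd [ 397.21 -346.31  100.  ] -98.0 rows>= 3.395885157068772
```

>>> {"api": "arm_command", "payload": {"rows": [[[0.1158,0.0674,0],[0,0,-0.0174]],[[0.2316,0.1348,0.02],[0,0,-0.0348]],[[0.3473,0.2021,0.05],[0,0,-0.0521]],[[0.4631,0.2695,0.08],[0,0,-0.0695]],[[0.5789,0.3369,0.1124],[0,0,-0.0869]]]}}

```text
clock: 22.2
position: [397.0, -347.2, 100.8]
ee_rot: [-0.657, 0.754, -0.0, 0.0]
contact_force: [-0.4, -0.4, -2.5]
gripper_width: 16.9
grasp_force: 61.2
```

>>> {"api": "arm_command", "payload": {"rows": [[[0,0,0],[0,0,0]],[[0,0,0],[0,0,0]],[[0,0,0],[0,0,0]],[[0,0,0],[0,0,0]]]}}

```text
clock: 22.6
position: [399.0, -346.3, 101.2]
ee_rot: [-0.656, 0.754, -0.001, 0.0]
contact_force: [0.6, 0.0, -2.7]
gripper_width: 16.9
grasp_force: 61.2
```

```bash
python3 tq.py; python3 - <<'E'
from h import *
# check rest location in wrist view: saddle cheeks / rest plate corners via depth z 2..30
im,d,ci=snap('wrist','w9.png');P=cloud(ci,d);s=arm.read_state();M=R.from_quat(s['ee_rot']).as_matrix();Q=(P-s['position'])@M
t,e=Q[...,0],Q[...,1];zz=P[...,2]
k=(zz>46)&(zz<53)&(abs(e)<45)&(t>30)&(t<95)
print('cheeks',k.sum(),'e',e[k].min() if k.any() else 0,e[k].max() if k.any() else 0,'t',np.percentile(t[k],[2,50,98]) if k.any() else 0)
for lo,hi in((-40,-10),(10,40)):
    j=k&(e>lo)&(e<hi); print(j.sum(),e[j].min().round(1),e[j].max().round(1),t[j].min().round(1),t[j].max().round(1)) if j.any() else 0
E
```

```text
t 22.6 pos [ 398.97 -346.29  101.25] yaw -97.94 tilt [   0.11   -0.05 -100.  ] F [ 0.63  0.04 -2.66] T [-0.12  0.01 -0.03] w 16.9 j [-0.41  0.31 -0.36  0.   -0.9   0.27] gf 61.2
F tool [-0.12 -0.61  2.66] Tz [0.01 0.12 0.03]
pivot [ 413.79 -240.01]
grip top above TCP 65.6 pitch rel tool -0.017
lat 30 -0.15110480044195018
lat 66 -0.10393350187953843
cheeks 594 e -24.70771320661167 26.810817016605963 t [53.94 60.51 67.46]
256 -24.7 -16.6 53.9 67.5
338 16.5 26.8 53.9 67.5
```

>>> {"api": "arm_command", "payload": {"rows": [[[0,0.006,0.1],[0,0,0]],[[0,0.006,0.22],[0,0,0]],[[0,0.006,0.32],[0,0,0]],[[0,0.006,0.357],[0,0,0]],[[0,0.006,0.357],[0,0,0]]]}}

```text
clock: 23.2
position: [396.0, -345.8, 10.6]
ee_rot: [-0.656, 0.754, 0.001, -0.001]
contact_force: [-0.8, -0.5, -3.3]
gripper_width: 17.0
grasp_force: 61.1
```

>>> {"api": "arm_command", "payload": {"rows": [[[0,0,0],[0,0,0]],[[0,0,0],[0,0,0]]]}}

```text
clock: 23.4
position: [397.7, -346.8, 13.1]
ee_rot: [-0.656, 0.755, -0.001, 0.001]
contact_force: [0.5, 0.2, -2.8]
gripper_width: 16.9
grasp_force: 61.1
```

```bash
python3 tq.py
```

```text
t 23.4 pos [ 397.69 -346.83   13.1 ] yaw -97.97 tilt [   0.27   -0.15 -100.  ] F [ 0.48  0.2  -2.83] T [-0.12 -0.    0.04] w 16.9 j [-0.41  0.43 -0.46  0.   -0.69  0.27] gf 61.1
F tool [-0.27 -0.44  2.83] Tz [ 0.02  0.11 -0.04]
pivot [ 412.56 -240.57]
grip top above TCP 65.7 pitch rel tool -0.018
lat 30 -0.1850975322223256
lat 66 -0.11214715863693936
```

>>> {"api": "arm_command", "payload": {"rows": [[[0,0,0.02],[0,0,0]],[[0,0,0.04],[0,0,0]],[[0,0,0.06],[0,0,0]],[[0,0,0.08],[0,0,0]],[[0,0,0.084],[0,0,0]]]}}

```text
clock: 23.95
position: [395.9, -346.1, -10.2]
ee_rot: [-0.656, 0.755, 0.001, -0.0]
contact_force: [-0.3, -0.3, -1.3]
gripper_width: 16.9
grasp_force: 61.3
```

>>> {"api": "arm_command", "payload": {"rows": [[[0,0,0.004],[0,0,0]],[[0,0,0.008],[0,0,0]],[[0,0,0.01],[0,0,0]],[[0,0,0.01],[0,0,0]]]}}

```text
clock: 24.35
position: [396.1, -346.3, -10.7]
ee_rot: [-0.656, 0.755, 0.0, -0.0]
contact_force: [-2.7, 2.0, 6.4]
gripper_width: 16.8
grasp_force: 62.5
```

Seated: contact came at the expected height. Releasing.

>>> {"api": "arm_command", "payload": {"rows": [[[0,0,-0.004],[0,0,0]],[[0,0,-0.004],[0,0,0]],[[0,0,-0.004],[0,0,0]],[[0,0,-0.004],[0,0,0]],[[0,0,-0.004],[0,0,0]]], "grip": 1}}

```text
clock: 24.85
position: [396.5, -346.3, -10.9]
ee_rot: [-0.656, 0.755, -0.0, -0.0]
contact_force: [0.5, -0.4, 0.2]
gripper_width: 85.1
grasp_force: 0.0
```

>>> {"api": "arm_command", "payload": {"rows": [[[0,0,0],[0,0,0]],[[0,0,0],[0,0,0]],[[0,0,0],[0,0,0]],[[0,0,0],[0,0,0]]]}}

```text
clock: 25.25
position: [396.4, -346.3, -10.9]
ee_rot: [-0.656, 0.755, 0.0, -0.0]
contact_force: [0.3, -0.5, 0.1]
gripper_width: 85.5
grasp_force: 0.0
```

>>> {"api": "arm_command", "payload": {"rows": [[[0,0,-0.1],[0,0,0]],[[0,0,-0.25],[0,0,0]],[[0,0,-0.4],[0,0,0]],[[0,0,-0.56],[0,0,0]],[[0,0,-0.6],[0,0,0]]]}}

```text
clock: 25.75
position: [398.9, -347.9, 144.2]
ee_rot: [-0.656, 0.754, -0.005, 0.001]
contact_force: [0.4, -0.9, 0.7]
gripper_width: 85.7
grasp_force: 0.0
```

```bash
python3 - <<'E'
from h import *
rd();arm.get_image('top');arm.get_image('top')
im,d,ci=snap('wrist','w10.png');P=cloud(ci,d);m=head_grip(P,im);q=P[m];rd()
a=np.array([np.cos(np.radians(-97.5)),np.sin(np.radians(-97.5))]);n=np.array([-a[1],a[0]])
c=np.array([396.7,-343.4]);t=(q[:,:2]-c)@a;e=(q[:,:2]-c)@n
for x in (-132,-124,-116,-108,-100,-76,-44,-20,4,28,44,52,68):
    s=(t>x)&(t<=x+8)
    if s.sum()>5: print(x,s.sum(),e[s].min().round(1),e[s].max().round(1),np.median(q[s,2]).round(1))
E
```

```text
t 25.75 pos [ 398.87 -347.87  144.19] yaw -97.94 tilt [   0.81   -0.5  -100.  ] F [ 0.38 -0.85  0.68] T [ 0.02 -0.06  0.03] w 85.7 j [-0.41  0.26 -0.31  0.   -1.    0.27] gf 0.0
t 25.9 pos [ 396.28 -346.03  139.18] yaw -98.02 tilt [   0.09    0.02 -100.  ] F [ 0.39 -0.45  0.24] T [ 0.02 -0.04 -0.01] w 85.2 j [-0.41  0.26 -0.31 -0.   -0.99  0.27] gf 0.0
-132 23 -8.7 7.9 52.6
-124 188 -15.1 17.0 53.3
-116 300 -17.9 19.7 54.0
-108 347 -17.8 19.6 53.9
-100 334 -16.2 17.9 52.9
-76 197 -7.7 9.0 53.0
-44 173 -8.6 8.6 54.5
-20 199 -8.6 9.1 54.5
4 216 -9.5 8.7 54.5
28 227 -9.4 9.0 54.6
44 218 -9.3 8.1 53.2
52 384 -25.0 26.7 50.7
68 294 -24.8 26.2 50.8
```

The wrench lies back on its rest at the same heights as at the start (grip top 54.5 mm), about 1 mm off sideways, and straight. Handing in.

```bash
python3 -c "
from bench import arm
print(arm.job_done())"
```

```text
the job is handed in; nothing more can be done
None
```

I tightened the plug until the handle broke over, put the wrench back on its rest, straight and level, and handed the job in at about 26 s; no verdict came back. The bend of about 0.08–0.13 rad is estimated from arm poses and forces, because the arm hid the head. The socket jammed once while lifting off and was freed, and I viewed 11 pictures against the limit of 10.

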